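Clear the mat and show a printing block to the classroom webcam

TASK

The class webcam is about to film the red-handled printing block. First, with that block left lying, clear the green mat around it: the cotton reel goes into the blue sewing tub and the stapler into the yellow stationery tub, let go and at rest. Then pick up the red-handled block and finish while holding it still in the air for the camera, the middle of its carved face 15 cm straight out from the lens, the face square to the lens and its long sides level; do not touch the webcam or the blue-handled block, and leave the tape and scissors where they are.

Things in the scene. Friction and masses are not known exactly. Their poses are not given: they have to be found in the camera images.
- block_grip (a point): printing block with the RED handle, lying on the green mat (3 mm thick) with its carved face down. Wooden plate 56 mm (x) by 80 mm (y) by 18 mm, on its back a bar handle 20 mm wide (x), 50 mm long (y), 40 mm high, its top 58 mm above the carved face. Weight 80 to 150 g. This point is inside the handle, on the centre line, 44 mm from the carved face; z points from the carved face to the handle (up as it lies), y along the long sides. Half a turn about z makes no difference
- block_face (a point): centre of that block's carved face (its underside as it lies; raised blue leaf pattern), same axes: 44 mm below block_grip along z
- block: the same red-handled block, origin at the centre of its carved face, same axes
- reel_center (a point): cotton reel standing on the mat: wooden ends, yellow thread, diameter 34 mm, 46 mm high, 40 g. This point is its centre, half-way up; z is its axis
- reel: the same cotton reel, origin at the centre of its lower end
- stapler_center (a point): small stapler, orange top on a black foot, standing on the mat: 96 mm long (x), 28 mm wide (y), 36 mm high, 130 g. This point is its centre, 20 mm above its underside
- stapler: the same stapler, origin at the centre of its underside; x along its length
- sewing_tub: BLUE open tub (buttons pictured on its ends), fixed to the table to the left or right of the mat: outside 150 mm (x) by 130 mm (y) by 55 mm high, walls and floor 4 mm. Origin at the centre of its underside
- stationery_tub: YELLOW open tub (pencils pictured on its ends), fixed to the table on the other side of the mat; same size and origin as the blue one
- webcam: round black stand of the webcam, fixed to the table beyond the mat, base diameter 90 mm, fork reaching up to 110 mm; origin at the centre of its underside, its front (-x) faces the robot. The white head (diameter 60 mm, 36 mm deep) tilts in the fork about a level axis 105 mm above the table; its highest edge stays below 145 mm
- webcam_head (a joint): tilt of the webcam's head, rad: 0 = lens looks straight up, growing as the lens leans towards the stand's front (-x). It is set between 0.45 and 0.70 (26 to 40 degrees from straight up) and is stiff: it stays there
- lens (a point): centre of the lens, on the front of the white head, 20 mm from its tilt axis; z points straight out of the lens along its view, y is level
- show (a point): the place in the air for the middle of the carved face: 150 mm straight out from the lens. Its axes are those the block must take there: z out of the lens (so the block's z, from carved face to handle, points the same way and the face looks into the lens), y level along the block's long sides (either end)
- spare: bystander: a like printing block with a BLUE handle, lying on the bare table beyond the mat, same size; not to be touched
- tape_center (a point): bystander: roll of yellow tape lying flat, diameter 90 mm, 20 mm high, beyond the mat; its centre
- scissors: bystander: black-handled scissors lying flat beyond the mat, 165 mm long, 10 mm high; origin near the pivot, x towards the blade tips

How it is judged:
By the outcome, as a careful person would: the job done as asked, in the order asked, and still so for the second after the job is handed in, while the arm keeps its last pose, push and grip.
It also fails if it takes over 67 s, if anything falls off the work surface, if the arm or the gripper's body presses on something with over 40 N, if the wrist force passes 120 N, or if a joint passes its speed limit or range.

ROBOT

A 6-joint arm with a two-finger parallel gripper is mounted at the origin on the work surface. World frame = base frame: x ahead of the robot, y to its left, z up, the work surface at z = 0. Lengths are in mm, angles in degrees, forces in N, time in s.
With the tool pointing down it reaches from about 375 to 925 mm from the base axis. Payload 5.7 kg.
Tool frame: the origin (TCP) lies between the finger pads; the fingertips stand 22 mm ahead of it and the grasp point (between the pads) lies 3 mm ahead of it; z points along the fingers, y is the line along which they close (so a half turn about z gives the same grasp; the last joint's range is limited). The gripper opens to 88 mm and grips with 3 to 60 N. Pads are 20 mm wide; open, the fingers measure 115 mm over their backs; the gripper's body (75 mm by 178 mm) begins 61 mm behind the grasp point.
Start: joints at [-70.766, 20.558, 86.54, -0, 72.909, -6.595], TCP at [261.392, -540.032, 206.523] pointing down, gripper open.
Joint ranges: [-170.27, 170.27], [-57.76, 135], [12.27, 136.19], [-55.21, 235.2], [11.17, 155.16], [-170.74, 170.74]. Speed limits (degrees/s): [136.94, 136.94, 180, 180, 180, 180].

INTERFACE

Orientations are given as [roll, pitch, yaw] about the fixed x, y, z axes, in that order (R = Rz(yaw) Ry(pitch) Rx(roll)).
In Python, from cell import sense, capture, arm gives the robot as it stands.
- The arm moves only by the tool apply_moves, never from a script. Its argument "steps" is a list that holds one entry, the list of rows, each a list of 4 numbers: the shift along the world's x, y, z in m, then the turn about the world's z in degrees. In form: [[[x, y, z, spin], ...]]. A call has 1 to 5 rows; each row is the pose to reach, as a shift and turn from the pose commanded when the call began; what a row does not reach only later rows make up. A row lasts 1/10 s, in which the tool goes at most 50 mm and 8.59 degrees, less where a joint would pass 70% of its speed; a pose out of reach is approached as far as the arm can. A call with a gripper value outside its range is refused whole. "hand" is the finger opening in m, from 0 to 0.0878, set as the call begins (left out, the last holds). The fingers move at their own pace and stop on an object; the grip force is fixed at half the most. Time passes only in rows, so rows that repeat a pose let the fingers close. It gives the time, the measured TCP pose, the force, the opening and the grip force at its end, in the units of the state.
- sense(): the state, without advancing time (a new reading comes with each control period).
- capture(name): name is "scene" or "side" or "wrist"; returns a dict with "img" (384x512x3 uint8, red, green, blue), "fov_y" (degrees; the focal length in pixels is half the picture's height over the tangent of half this angle, whatever the lens; pixels are square), "cx", "cy" (the principal point, pixels), "rvec" (rotation vector, rad) and "tvec" (3), from world to camera coordinates, as OpenCV has them. Camera axes: x right, y down, z forward; pixel columns grow to the right and rows downward; lengths in mm; the calibration is good to about 2 mm. The wrist camera is an equidistant fisheye: a pixel r from the principal point sees the ray r / f radians off the axis. A picture is of the moment at which its call begins. There is no depth.
- arm.sign_off(): hands the job in; it is judged then, once.
The state is a dict: "clock": time; "joint_pos": joint angles; "dq": joint speeds; "effort": joint torques, N m; "eef_pos": TCP position; "orientation": TCP orientation; "force": force on the tool from outside, world axes, zero at the start; "moment": the same for the moment, N m; "gripper_width": finger opening in mm; "grip_force": force on a finger pad.
Only numpy, scipy, OpenCV 4.12 (cv2) and the standard library are available. Lean on these libraries where they do the work, as an engineer would, in place of code of your own. Each camera call takes 0.05 s, during which the arm holds its last target. There are 200 camera calls.

## Working session

There is one attempt and no reset: what is moved stays moved. The work goes in short steps, Python scripts to look and compute and a tool call to move; the robot and the scene stay as the last step left them, time stands still between calls to the robot, and variables do not carry over. Pictures are saved under pics/ and viewed, at most 10 in all, crops included, and the job is handed in when it is done.

Besides the shell and the picture viewer there is one more tool, called after "Request:" as name([rows], argument=value, ...), one row to a line, values as JSON. apply_moves: Moves the arm, as the interface text tells. Its arguments: {"type":"object","properties":{"steps":{"type":"array","items":{"type":"array","items":{"type":"array","items":{"type":"number"}}}},"hand":{"type":"number"}},"required":["steps"]}

```bash
mkdir -p pics; ls
cat > h.py <<'E'
import numpy as np, cv2, pickle
def load(n): return pickle.load(open(f'pics/{n}.pkl','rb'))
def snap(cam,n):
    from cell import capture
    c=capture(cam); pickle.dump(c,open(f'pics/{n}.pkl','wb'))
    cv2.imwrite(f'pics/{n}.png',c['img'][:,:,::-1]); c['wrist']=cam=='wrist'
    pickle.dump(c,open(f'pics/{n}.pkl','wb')); return c
def ray(c,u,v):
    R=cv2.Rodrigues(np.array(c['rvec'],float))[0]; t=np.array(c['tvec'],float).ravel()
    f=192/np.tan(np.radians(c['fov_y'])/2)
    a=np.array([u-c['cx'],v-c['cy']],float)
    if c['wrist']:
        r=np.hypot(*a); th=r/f; d=np.array([*(a/max(r,1e-9)*np.sin(th)),np.cos(th)])
    else: d=np.array([a[0]/f,a[1]/f,1]); d/=np.linalg.norm(d)
    return -R.T@t, R.T@d
def onz(c,u,v,z):
    o,d=ray(c,u,v); return o+d*(z-o[2])/d[2]
def tri(obs):  # [(c,u,v),...] -> point, residual mm
    A=np.zeros((3,3));b=np.zeros(3);L=[]
    for c,u,v in obs:
        o,d=ray(c,u,v);P=np.eye(3)-np.outer(d,d);A+=P;b+=P@o;L.append((o,P))
    x=np.linalg.solve(A,b); return x,max(np.linalg.norm(P@(x-o)) for o,P in L)
E
python3 - <<'E'
from h import *
from cell import sense
a=snap('scene','s0');b=snap('side','d0');c=snap('wrist','w0')
for k in (a,b,c): print(k['fov_y'],k['cx'],k['cy'],ray(k,256,192))
cv2.imwrite('pics/all0.png',cv2.resize(np.hstack([a['img'],b['img']])[:,:,::-1],(800,300),interpolation=3))
print(sense())
E
```

```text
pics
42.86186995738603 253.12791220839648 196.75862117744305 (array([1140.62379142,  613.44374564, 1550.05217585]), array([-0.3362809 , -0.39991807, -0.85263163]))
50.50244658922375 248.6251901359548 189.8204499578068 (array([-32.78791166, 651.81256878, 862.99499429]), array([ 0.52478782, -0.60058677, -0.60323568]))
65.70646984690485 255.56797957779204 195.65426452603765 (array([ 330.2786498 , -506.36461756,  383.8302474 ]), array([-0.2345723 , -0.11452089, -0.96532937]))
{'clock': 0.15, 'joint_pos': array([-7.07660634e+01,  2.05905817e+01,  8.65854865e+01, -9.52366097e-05,
        7.29090238e+01, -6.59447938e+00]), 'dq': array([ 0.05386368, -0.13976539, -0.14722111,  0.04960464, -0.02513052,
        0.02341933]), 'effort': array([ 6.86379644e-04, -5.15755248e+01, -2.71008825e+01,  6.74381666e-02,
        3.07444995e-02, -9.40229143e-05]), 'eef_pos': array([ 261.21172766, -539.52000875,  205.8756867 ]), 'orientation': array([-1.79915461e+02, -9.68169302e-03,  2.58284369e+01]), 'force': array([-0.1110071 , -0.97736302, -0.26128148]), 'moment': array([ 0.00333299, -0.0231773 , -0.00247758]), 'grip_force': 0.0, 'gripper_width': 87.8858204165178}
```

View pics/s0.png

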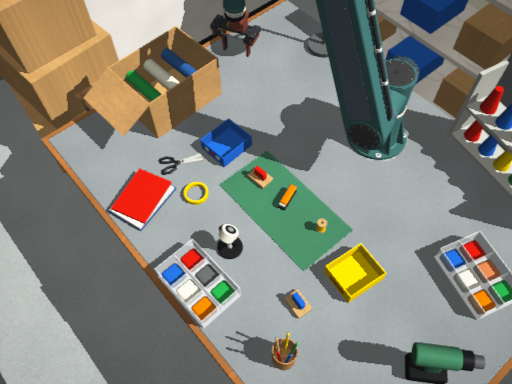

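View pics/d0.png

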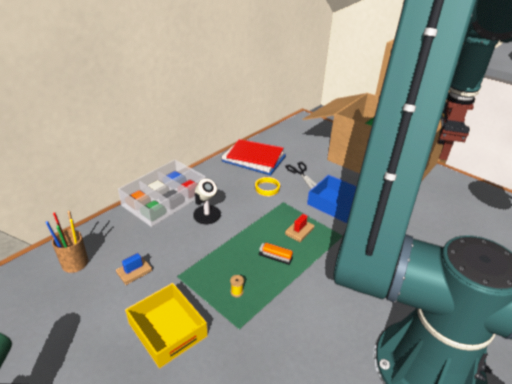

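The scene view shows the red block at (260,176), stapler (288,196), reel (321,226), blue tub (226,142), yellow tub (355,271), webcam (230,238) and spare (298,302). In the side view the same things sit at (300,228), (276,254), (237,286), (332,200), (167,322), (206,200) and (133,267).

Run:
```python
from h import *
s,d=load('s0'),load('d0')
def blob(c,lo,hi,u,v,w=30):
    h=cv2.cvtColor(c['img'],cv2.COLOR_RGB2HSV);m=cv2.inRange(h,lo,hi)
    k=np.zeros_like(m);k[max(0,v-w):v+w,max(0,u-w):u+w]=255;m&=k
    n,l,st,ce=cv2.connectedComponentsWithStats(m);i=1+np.argmax(st[1:,4])
    r=cv2.minAreaRect(np.argwhere(l==i)[:,::-1].astype(np.float32))
    return ce[i],st[i,4],cv2.boxPoints(r),r
it={'red':((0,150,80),(6,255,255),(260,174),(300,222)),'stap':((7,180,120),(18,255,255),(288,196),(276,253)),
'reel':((18,120,120),(32,255,255),(321,226),(237,288)),'ytub':((23,150,80),(32,255,255),(355,271),(167,322)),
'btub':((100,150,60),(125,255,255),(226,142),(332,200)),'white':((0,0,190),(180,40,255),(230,230),(206,188)),'spare':((100,150,60),(125,255,255),(298,300),(133,262))}
for n,(lo,hi,p,q) in it.items():
    w=45 if 'tub' in n else 14
    a=blob(s,lo,hi,*p,w);b=blob(d,lo,hi,*q,w)
    x,r=tri([(s,*a[0]),(d,*b[0])])
    print(n,a[0].round(1),a[1],b[0].round(1),b[1],x.round(0),round(r,1), [onz(s,*k,40).round(0)[:2].tolist() for k in a[2]] )
for n,p in dict(tape=(195,193),scis=(180,163)).items(): print(n,onz(s,*p,10).round())
```

```text
red [260.  172.5] 110 [299.9 222.5] 152 [ 481. -146.   43.] 1.4 [[498.0, -175.0], [464.0, -184.0], [459.0, -125.0], [492.0, -116.0]]
stap [287.3 194.2] 118 [276.5 249.9] 192 [463. -15.  33.] 1.3 [[507.0, -11.0], [426.0, -42.0], [419.0, -14.0], [500.0, 16.0]]
reel [322.  226.4] 58 [236.4 289.8] 128 [454. 156.  17.] 1.6 [[489.0, 167.0], [450.0, 133.0], [434.0, 150.0], [473.0, 184.0]]
ytub [354.7 271.8] 1992 [165.8 323. ] 3864 [497. 351.  31.] 1.2 [[574.0, 270.0], [393.0, 288.0], [428.0, 429.0], [601.0, 408.0]]
btub [226.6 141.6] 1360 [332.8 197.2] 1423 [ 484. -338.   37.] 6.3 [[566.0, -419.0], [377.0, -438.0], [401.0, -270.0], [582.0, -257.0]]
white [229.5 234.1] 178 [204.1 186.8] 234 [746.   6. 119.] 1.8 [[720.0, -73.0], [678.0, -37.0], [722.0, 17.0], [763.0, -19.0]]
spare [298.3 300.5] 110 [132.  262.7] 230 [708. 302.  41.] 0.5 [[717.0, 274.0], [693.0, 275.0], [700.0, 327.0], [722.0, 326.0]]
tape [ 706. -253.   10.]
scis [ 668. -399.   10.]
```

Request:
apply_moves([
  [[0.13,0.2,0.05,-25.8],[0.13,0.2,0.05,-25.8],[0.13,0.2,0.05,-25.8],[0.13,0.2,0.05,-25.8],[0.13,0.2,0.05,-25.8]],
])

```text
clock: 0.65
eef_pos: [392.0, -338.0, 256.8]
orientation: [-180.0, 0.0, -0.0]
force: [-0.0, -0.1, -0.2]
gripper_width: 87.8
grip_force: 0.0
```

Request:
apply_moves([
  [[0.06,0.24,0.0,0],[0.06,0.24,0.0,0],[0.06,0.24,0.0,0],[0.06,0.24,0.0,0],[0.06,0.24,0.0,0]],
])

```text
clock: 1.15
eef_pos: [451.3, -97.8, 256.5]
orientation: [-180.0, -0.0, 0.0]
force: [0.1, -0.8, 0.6]
gripper_width: 87.9
grip_force: 0.0
```

Run:
```python
from h import *
from cell import sense
snap('wrist','w1');print(sense()['eef_pos'],sense()['orientation'],sense()['clock'])
```

```text
[452.11887768 -91.22671839 256.46054744] [-1.79678607e+02 -4.79251855e-02  2.04454514e-01] 1.2
```

Request:
apply_moves([
  [[0.0,0.16,0.0,0],[0.0,0.16,0.0,0],[0.0,0.16,0.0,0],[0.0,0.16,0.0,0],[0.0,0.16,0.0,0]],
])

```text
clock: 1.7
eef_pos: [451.1, 61.2, 256.4]
orientation: [180.0, 0.0, 0.2]
force: [0.1, -0.2, 0.2]
gripper_width: 87.5
grip_force: 0.0
```

Run:
```python
from h import *
from cell import sense
a=load('w1');b=snap('wrist','w2');print(sense()['eef_pos'],sense()['orientation'],sense()['clock'])
cv2.imwrite('pics/w12.png',cv2.resize(np.hstack([a['img'],b['img']])[:,:,::-1],(800,300),interpolation=3))
```

```text
[451.27487764  59.78973402 256.37055474] [1.79958271e+02 1.80575246e-02 1.48402471e-01] 1.75
```

View pics/w12.png

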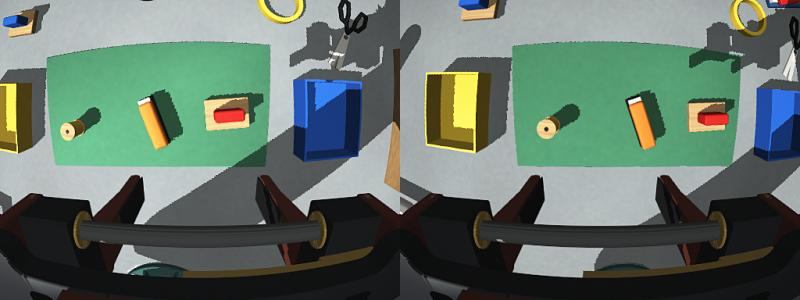

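The wrist views show (full-res pixels) in w1: the reel top at (90,168), stapler (196,157), red handle (292,148); in w2: reel (188,165), stapler (308,155), handle (401,151).

```bash
cat >> h.py <<'E'
def blob(c,lo,hi,u,v,w=30):
    h=cv2.cvtColor(c['img'],cv2.COLOR_RGB2HSV);m=cv2.inRange(h,lo,hi)
    k=np.zeros_like(m);k[max(0,v-w):v+w,max(0,u-w):u+w]=255;m&=k
    n,l,st,ce=cv2.connectedComponentsWithStats(m);i=1+np.argmax(st[1:,4])
    P=np.argwhere(l==i)[:,::-1].astype(np.float32)
    return ce[i],st[i,4],cv2.boxPoints(cv2.minAreaRect(P)),P
def top(c,lo,hi,u,v,z,w=30):   # mask outline cast on plane z -> rect
    P=blob(c,lo,hi,u,v,w)[3]; Q=np.array([onz(c,*p,z)[:2] for p in P],np.float32)
    r=cv2.minAreaRect(Q); return r,Q
E
python3 - <<'E'
from h import *
a,b,s,d=load('w1'),load('w2'),load('s0'),load('d0')
O=((7,150,100),(18,255,255));R=((0,150,60),(6,255,255));W=((10,60,150),(25,170,255))
for n,(lo,hi),p,q,z in (('stap',O,(196,157),(308,155),38),('red',R,(292,148),(401,151),61)):
    for c,k in ((a,p),(b,q)):
        r,_=top(c,lo,hi,*k,z,40); print(n,np.round(r[0],1),np.round(r[1],1),round(r[2],1))
    x=tri([(a,*blob(a,lo,hi,*p,40)[0]),(b,*blob(b,lo,hi,*q,40)[0])]);print('  tri',x[0].round(1),round(x[1],1))
print('reeltop',tri([(a,90,168),(b,188,165)]))
for z in (49,):print(onz(a,90,168,z),onz(b,188,165,z))
# tub rim corners
for n,lo,hi,c,p in (('y',(22,120,40),(32,255,255),b,(70,140)),('b',(100,120,40),(125,255,255),a,(420,150))):
    r,_=top(c,lo,hi,*p,55,75);print(n,r)
# crops
def crop(c,u,v,w=32): return cv2.resize(c['img'][v-w:v+w,u-w:u+w,::-1],(264,264),interpolation=0)
cv2.imwrite('pics/crops.png',np.vstack([np.hstack([crop(a,90,165),crop(a,196,157),crop(a,292,148)]),np.hstack([crop(b,188,165),crop(b,308,155),crop(b,401,151)])]))
E
```

```text
stap [465.4 -16.6] [84.3 24.2] 19.2
stap [464.9 -13.1] [84.5 26.7] 19.8
  tri [462.9 -17.4  13.2] 0.7
red [ 485.6 -144.7] [22.2 49.7] 5.3
red [ 485.6 -137. ] [23.6 61.4] 4.6
  tri [ 483.2 -147.4   40.8] 0.0
reeltop (array([457.76049525, 155.48250735,  33.51061924]), np.float64(0.060190442343385546))
[460.52258963 145.71996491  49.        ] [460.40052649 151.88147433  49.        ]
y ((499.6463623046875, 336.8174133300781), (157.4075164794922, 149.85877990722656), 82.501953125)
b ((482.4015808105469, -337.32330322265625), (150.5083465576172, 153.31793212890625), 4.450244426727295)
```

View pics/crops.png

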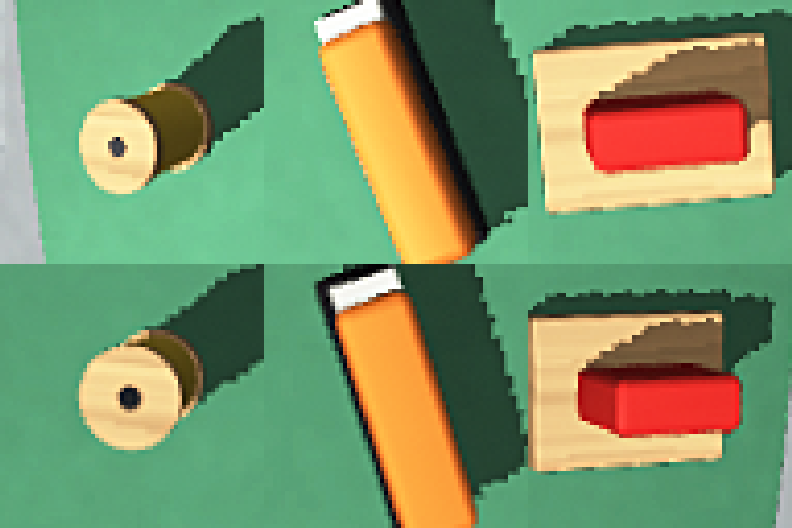

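The crops show the reel end centred at (187.5,165.5) in w2, the stapler leaning about 20° and the red handle nearly along world y. w1 was taken while the arm was still moving, so I'll rely on settled pictures.

Request:
apply_moves([
  [[0.005,0.092,-0.1,0],[0.005,0.092,-0.1,0],[0.005,0.092,-0.1,0],[0.005,0.092,-0.1,0],[0.005,0.092,-0.1,0]],
])

```text
clock: 2.25
eef_pos: [456.6, 150.3, 156.4]
orientation: [179.9, 0.1, 0.0]
force: [0.7, -0.6, 0.6]
gripper_width: 87.6
grip_force: 0.0
```

Run:
```python
from h import *
from cell import sense
b=load('w2');c=snap('wrist','w3');print(sense()['eef_pos'],sense()['orientation'],sense()['clock'])
h=cv2.cvtColor(c['img'],cv2.COLOR_RGB2HSV)
# reel wood end: light wood colour
for u0 in (256,):
    e=blob(c,(8,40,150),(28,150,255),256,200,90);print(e[0],e[1])
    (cx,cy),r=cv2.minEnclosingCircle(e[3]);print(cx,cy,r,onz(c,cx,cy,49),tri([(b,187.5,165.5),(c,cx,cy)]))
    print(tri([(b,187.5,165.5),(c,*e[0])]))
cv2.imwrite('pics/w3c.png',c['img'][60:330,:,::-1])
```

```text
[457.35177238 150.24696131 157.22894966] [ 1.79964149e+02 -4.30855204e-02 -3.52322019e-02] 2.3
[252.19707207 186.29391892] 888
253.0 183.61538696289062 20.0191707611084 [464.38680624 153.23150722  49.        ] (array([460.32497324, 153.85529777,  40.7766263 ]), np.float64(2.094988154102549))
(array([458.90286451, 154.31957637,  40.63845595]), np.float64(0.6713671379064423))
```

View pics/w3.png

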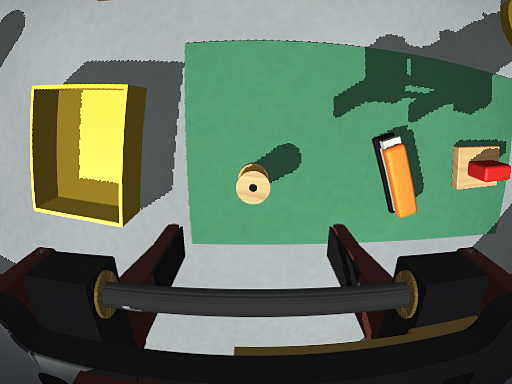

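Reel end in w3 is centred at (253,188), about x 460, y 153.5, directly under the gripper; the stapler is at (397,178) and the yellow tub fills (32–145, 85–225).

Request:
apply_moves([
  [[0.003,0.001,-0.05,0],[0.003,0.001,-0.1,0],[0.003,0.001,-0.127,0],[0.003,0.001,-0.127,0]],
])

```text
clock: 2.7
eef_pos: [458.1, 150.9, 28.0]
orientation: [179.9, 0.2, -0.1]
force: [-0.9, -0.1, 1.2]
gripper_width: 87.6
grip_force: 0.0
```

Request:
apply_moves([
  [[0,0,0,0],[0,0,0,0],[0,0,0,0],[0,0,0,0],[0,0,0,0]],
], hand=0.02)

```text
clock: 3.2
eef_pos: [460.0, 153.1, 30.4]
orientation: [-180.0, -0.1, 0.0]
force: [-0.6, -0.0, -0.6]
gripper_width: 51.6
grip_force: 0.0
```

Request:
apply_moves([
  [[0,0,0.02,0],[0,0,0.05,0],[0,0,0.09,0],[0,0,0.13,0],[0,0,0.13,0]],
])

```text
clock: 3.7
eef_pos: [463.3, 153.9, 164.7]
orientation: [-179.9, -0.6, 0.1]
force: [1.2, 0.1, 0.9]
gripper_width: 20.4
grip_force: 0.0
```

The fingers close at only about 72 mm/s, so I lifted too early. Reopen, go back up and look.

Request:
apply_moves([
  [[0,0,0,0],[0,0,0,0],[0,0,0,0],[0,0,0,0],[0,0,0,0]],
], hand=0.07)

```text
clock: 4.2
eef_pos: [458.8, 152.8, 158.6]
orientation: [180.0, 0.1, 0.0]
force: [0.4, -1.2, -0.2]
gripper_width: 56.6
grip_force: 0.0
```

Run:
```python
from h import *
from cell import sense
c=snap('wrist','w4');print(sense()['eef_pos'],sense()['gripper_width'],sense()['clock'])
e=blob(c,(8,40,150),(28,150,255),256,200,90);print(e[0],e[1],onz(c,*e[0],49))
n=blob(c,(0,0,0),(180,255,60),253,188,9);print(n[0],n[1])
```

```text
[458.98677785 152.87939648 158.83583027] 60.92520131021184 4.25
[254.80769231 187.61877828] 884 [461.88789469 154.11117049  49.        ]
[255.2   189.075] 40
```

View pics/w4.png

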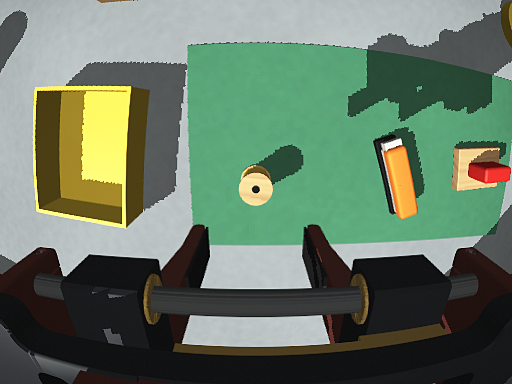

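The reel still stands, hole at (255,189), undisturbed.

Request:
apply_moves([
  [[0.001,0.001,-0.05,0],[0.001,0.001,-0.1,0],[0.001,0.001,-0.13,0],[0.001,0.001,-0.13,0]],
])

```text
clock: 4.65
eef_pos: [456.7, 153.2, 26.0]
orientation: [179.9, 0.5, 0.0]
force: [-0.8, 0.5, 0.2]
gripper_width: 70.2
grip_force: 0.0
```

Request:
apply_moves([
  [[0,0,0,0],[0,0,0,0],[0,0,0,0],[0,0,0,0],[0,0,0,0]],
], hand=0.015)

```text
clock: 5.15
eef_pos: [461.1, 154.1, 30.5]
orientation: [-180.0, -0.1, 0.0]
force: [-0.6, 0.8, 0.5]
gripper_width: 33.7
grip_force: 6.3
```

Request:
apply_moves([
  [[0,0,0,0],[0,0,0,0],[0,0,0,0],[0,0,0,0]],
])

```text
clock: 5.55
eef_pos: [461.3, 154.0, 30.3]
orientation: [-180.0, -0.1, 0.0]
force: [-0.4, -1.3, 7.6]
gripper_width: 32.2
grip_force: 30.0
```

Request:
apply_moves([
  [[0,0,0.03,0],[0,0,0.07,0],[0,0,0.11,0],[0,0,0.14,0],[0,0,0.14,0]],
])

```text
clock: 6.05
eef_pos: [463.5, 154.6, 173.6]
orientation: [-179.9, -0.5, 0.0]
force: [0.4, -0.3, -0.8]
gripper_width: 32.0
grip_force: 30.0
```

Request:
apply_moves([
  [[0.011,-0.25,0.0,0],[0.011,-0.25,0.0,0],[0.011,-0.25,0.0,0],[0.011,-0.25,0.0,0],[0.011,-0.25,0.0,0]],
])

```text
clock: 6.55
eef_pos: [470.3, -97.3, 168.3]
orientation: [-180.0, 0.1, 0.0]
force: [0.8, -0.1, 0.2]
gripper_width: 32.1
grip_force: 30.0
```

Request:
apply_moves([
  [[0.011,-0.15,0.0,0],[0.011,-0.15,0.0,0],[0.011,-0.15,0.0,0],[0.011,-0.15,0.0,0],[0.011,-0.15,0.0,0]],
])

```text
clock: 7.05
eef_pos: [481.4, -246.1, 168.0]
orientation: [-179.9, 0.1, -0.1]
force: [1.4, 0.7, -0.4]
gripper_width: 31.9
grip_force: 30.0
```

Run:
```python
from h import *
from cell import sense
c=snap('wrist','w5');print(sense()['eef_pos'],sense()['gripper_width'],sense()['clock'])
for z in (50,55,60):
    r,Q=top(c,(100,120,40),(125,255,255),360,160,z,120);print(r)
```

```text
[ 481.21187021 -244.78777142  168.1546957 ] 32.05219203383895 7.1
((482.0531005859375, -347.7005615234375), (153.54559326171875, 137.22254943847656), 4.404810428619385)
((483.33984375, -345.97979736328125), (150.95069885253906, 134.90350341796875), 4.404796123504639)
((484.6265563964844, -344.2590026855469), (148.3558349609375, 132.58448791503906), 4.404804706573486)
```

View pics/w5.png

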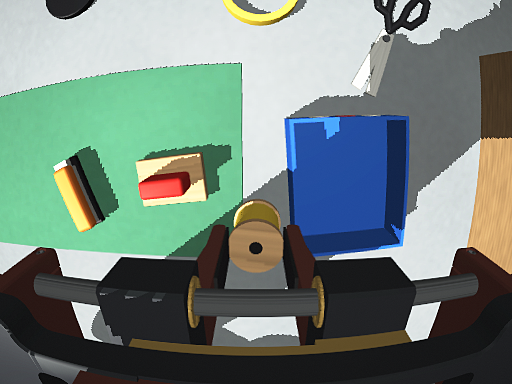

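Picture w5: the reel is held at (256,248) between the fingers; the blue tub spans (286–408, 116–252); block handle at (163,186), stapler (78,198).

Request:
apply_moves([
  [[0.002,-0.05,0.0,0],[0.002,-0.095,0.0,0],[0.002,-0.095,-0.045,0],[0.002,-0.095,-0.09,0],[0.002,-0.095,-0.132,0]],
])

```text
clock: 7.6
eef_pos: [484.1, -338.4, 35.9]
orientation: [-179.9, 0.0, 0.1]
force: [0.2, -0.6, -0.9]
gripper_width: 32.2
grip_force: 30.0
```

Request:
apply_moves([
  [[0,0,0,0],[0,0,0,0],[0,0,0,0]],
])

```text
clock: 7.9
eef_pos: [485.9, -340.9, 39.7]
orientation: [179.9, -0.1, 0.1]
force: [-0.2, 0.4, -0.9]
gripper_width: 33.4
grip_force: 29.8
```

Request:
apply_moves([
  [[0,0,0,0],[0,0,0,0],[0,0,0,0],[0,0,0,0],[0,0,0,0]],
], hand=0.06)

```text
clock: 8.4
eef_pos: [484.4, -340.9, 37.8]
orientation: [180.0, -0.0, 0.0]
force: [0.1, -0.1, 0.0]
gripper_width: 60.1
grip_force: 0.0
```

Request:
apply_moves([
  [[0,0,0.03,0],[0,0,0.08,0],[0,0,0.13,0],[0,0,0.13,0],[0,0,0.13,0]],
])

```text
clock: 8.9
eef_pos: [485.1, -341.5, 168.9]
orientation: [179.9, -0.1, 0.0]
force: [0.1, 0.1, -0.8]
gripper_width: 59.9
grip_force: 0.0
```

Run:
```python
from h import *
from cell import sense
c=snap('wrist','w6');print(sense()['eef_pos'],sense()['gripper_width'],sense()['clock'])
e=blob(c,(8,40,120),(28,255,255),256,200,70);print(e[0],e[1],onz(c,*e[0],40))
```

```text
[ 484.00684371 -340.54261438  167.23621397] 60.30583744590009 8.95
[256.9342252  181.45596433] 897 [ 490.49531957 -342.67846224   40.        ]
```

Request:
apply_moves([
  [[-0.01,0.16,0.0,20],[-0.01,0.16,0.0,20],[-0.01,0.16,0.0,20],[-0.01,0.16,0.0,20]],
])

```text
clock: 9.35
eef_pos: [470.8, -175.2, 165.0]
orientation: [-179.6, 0.2, 20.2]
force: [0.1, -0.8, 0.7]
gripper_width: 59.9
grip_force: 0.0
```

Request:
apply_moves([
  [[-0.01,0.167,0.0,0],[-0.01,0.167,0.0,0],[-0.01,0.167,0.0,0],[-0.01,0.167,0.0,0],[-0.01,0.167,0.0,0]],
])

```text
clock: 9.85
eef_pos: [462.9, -11.7, 166.0]
orientation: [-179.9, 0.2, 20.2]
force: [-0.8, 0.1, -0.2]
gripper_width: 60.1
grip_force: 0.0
```

Run:
```python
from h import *
from cell import sense
b=load('w5');c=snap('wrist','w7');print(sense()['eef_pos'],sense()['orientation'],sense()['clock'])
O=((7,150,60),(18,255,255))
for k,p in ((b,(78,198)),(c,(256,180))):
    r,_=top(k,*O,*p,38,60);print(np.round(r[0],1),np.round(r[1],1),round(r[2],1))
print(tri([(b,*blob(b,*O,78,198,50)[0]),(c,*blob(c,*O,256,180,60)[0])]))
```

```text
[463.53341118 -13.22777074 166.28104511] [-1.79948305e+02  1.34288235e-01  2.01494029e+01] 9.9
[467.2 -21.9] [84.1 30.5] 20.7
[465.9 -14.1] [83.4 24.9] 19.8
(array([464.37336702, -15.87835962,  19.39819352]), np.float64(1.0232327150118423))
```

View pics/w7.png

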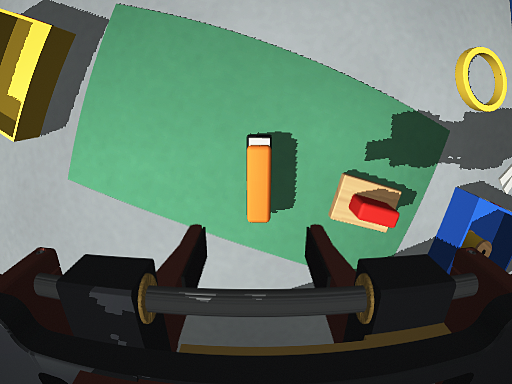

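w7: the stapler is centred at (258,180), square to the fingers; the reel is seen in the blue tub at (478,245); red handle (374,210).

Request:
apply_moves([
  [[0.003,0.0,-0.05,0],[0.003,0.0,-0.1,0],[0.003,0.0,-0.137,0],[0.003,0.0,-0.137,0]],
])

```text
clock: 10.3
eef_pos: [463.1, -14.6, 26.1]
orientation: [-179.7, 0.5, 19.9]
force: [-0.1, -0.5, 0.1]
gripper_width: 60.2
grip_force: 0.0
```

Request:
apply_moves([
  [[0,0,0,0],[0,0,0,0],[0,0,0,0],[0,0,0,0],[0,0,0,0]],
], hand=0.01)

```text
clock: 10.8
eef_pos: [468.2, -13.9, 31.6]
orientation: [179.9, -0.1, 20.0]
force: [-0.1, -0.2, 0.0]
gripper_width: 23.7
grip_force: 0.0
```

Request:
apply_moves([
  [[0,0,0,0],[0,0,0,0],[0,0,0,0],[0,0,0,0]],
])

```text
clock: 11.2
eef_pos: [467.3, -13.7, 30.5]
orientation: [-180.0, 0.0, 20.0]
force: [-0.3, -0.7, -0.3]
gripper_width: 10.2
grip_force: 0.0
```

Request:
apply_moves([
  [[0,0,0.03,0],[0,0,0.07,0],[0,0,0.11,0],[0,0,0.14,0],[0,0,0.14,0]],
])

```text
clock: 11.7
eef_pos: [470.5, -14.3, 174.5]
orientation: [179.8, -0.4, 20.0]
force: [1.2, 0.2, 0.3]
gripper_width: 9.7
grip_force: 0.0
```

Request:
apply_moves([
  [[0.02,0.24,0.0,-26],[0.02,0.24,0.0,-26],[0.02,0.24,0.0,-26],[0.02,0.24,0.0,-26],[0.02,0.24,0.0,-26]],
])

```text
clock: 12.2
eef_pos: [485.7, 216.0, 169.3]
orientation: [180.0, 0.1, -6.1]
force: [1.5, 0.2, 0.1]
gripper_width: 10.1
grip_force: 0.0
```

Run:
```python
from h import *
from cell import sense
c=snap('wrist','w8');st=sense();print(st['eef_pos'],st['orientation'],st['gripper_width'],st['grip_force'],st['clock'])
r,Q=top(c,(22,120,40),(32,255,255),130,160,55,120);print(r)
```

```text
[486.58592041 223.39000936 169.64276018] [-1.79697003e+02  8.68461992e-03 -5.88686160e+00] 10.428795071472576 0.0 12.25
((500.90838623046875, 345.0655517578125), (140.52615356445312, 150.3052215576172), 82.7486343383789)
```

The hand closed on nothing; look before going on.

Run:
```python
from h import *
a=snap('scene','s9');c=load('w8');d=snap('side','d9')
i=cv2.resize(a['img'][110:310,180:400],(440,400),interpolation=3); j=cv2.resize(d['img'][170:370,110:290],(360,400),interpolation=3)
cv2.imwrite('pics/v9.png',np.hstack([i,j])[:,:,::-1])
```

```text
(no output)
```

View pics/v9.png

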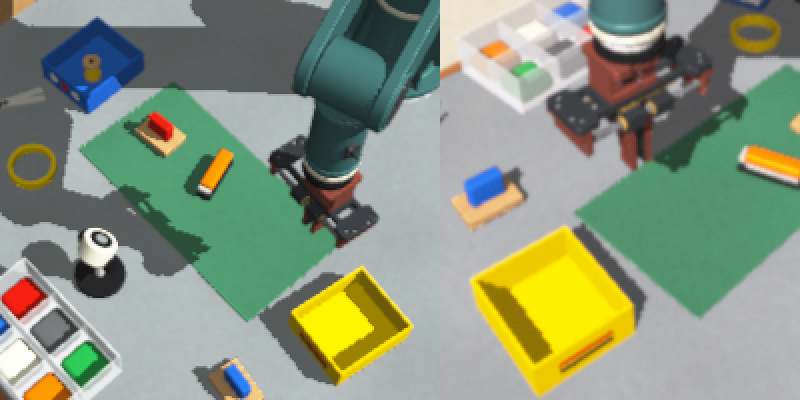

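Reel stands in the blue tub at (92,66) of the left crop; the stapler is still on the mat at (215,172). Compare where it is with before.

Run:
```python
from h import *
O=((7,150,60),(18,255,255))
for n,p in (('s0',(287,195)),('s9',(287,195)),('d0',(276,250)),('d9',(276,250)),('w7',(256,180)),('w8',(430,180))):
    c=load(n);e=blob(c,*O,*p,40 if n[0]=='w' else 20);r,_=top(c,*O,*p,38,40 if n[0]=='w' else 20)
    print(n,e[0].round(1),e[1],np.round(r[0],1),np.round(r[1],1),round(r[2],1))
a,d=load('s9'),load('d9')
print(tri([(a,*blob(a,*O,287,195,20)[0]),(d,*blob(d,*O,276,250,20)[0])]))
c=load('w8');cv2.imwrite('pics/w8b.png',cv2.resize(c['img'][60:300,300:512,::-1],(530,600),interpolation=3))
```

```text
s0 [287.4 194.2] 127 [461.9 -13.4] [85.8 29.8] 20.4
s9 [286.9 195. ] 71 [461.9 -13.4] [85.8 29.8] 20.4
d0 [277.6 250.3] 229 [457.3 -10.2] [86.2 35.2] 19.8
d9 [278.1 249.7] 147 [457.4 -10.4] [86.2 34.8] 19.8
w7 [259.4 182. ] 1639 [467.  -13.7] [81.1 24.9] 19.8
w8 [439.9 181.5] 1100 [465.5 -10. ] [86.5 30.4] 19.8
(array([463.23233816, -18.64486797,  28.9738452 ]), np.float64(1.8284257728790485))
```

View pics/w8b.png

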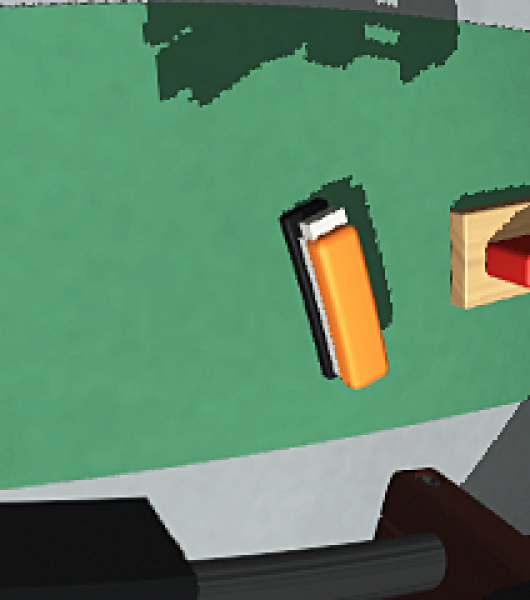

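The stapler has not moved (439.9,181.5 in w8, dark foot on its left, block at its right). I go back, check numerically at the grasp before lifting.

Request:
apply_moves([
  [[-0.019,-0.24,0.0,26],[-0.019,-0.24,0.0,26],[-0.019,-0.24,0.0,26],[-0.019,-0.24,0.0,26],[-0.019,-0.24,0.0,26]],
], hand=0.07)

```text
clock: 12.85
eef_pos: [466.3, -21.3, 169.8]
orientation: [-180.0, 0.1, 20.1]
force: [0.2, -0.1, 0.5]
gripper_width: 46.5
grip_force: 0.0
```

Request:
apply_moves([
  [[0,0,0,0],[0,0,0,0],[0,0,-0.05,0],[0,0,-0.07,0],[0,0,-0.07,0]],
])

```text
clock: 13.35
eef_pos: [464.8, -16.9, 97.8]
orientation: [-179.8, 0.3, 20.1]
force: [-1.0, -0.3, 0.5]
gripper_width: 69.7
grip_force: 0.0
```

Run:
```python
from h import *
from cell import sense
c=snap('wrist','w10');st=sense();print(st['eef_pos'],st['orientation'],st['gripper_width'],st['clock'])
O=((7,150,60),(18,255,255))
r,Q=top(c,*O,256,200,38,70);print(r,blob(c,*O,256,200,70)[0])
# where tool points project: fingertip plane under TCP
R=cv2.Rodrigues(np.array(c['rvec'],float))[0];t=np.array(c['tvec'],float).ravel();f=192/np.tan(np.radians(c['fov_y'])/2)
def pr(P):
    q=R@np.array(P)+t;th=np.arctan2(np.hypot(q[0],q[1]),q[2]);k=q[:2]/np.hypot(q[0],q[1])*th*f;return (k+[c['cx'],c['cy']]).round(1)
e=st['eef_pos'];y=np.array([-np.sin(np.radians(20)),np.cos(np.radians(20)),0])
for k in (-35,0,35): print(k,pr(e+y*k-[0,0,22]), pr(e+y*k))
# dark-red finger mask columns
h=cv2.cvtColor(c['img'],cv2.COLOR_RGB2HSV);m=cv2.inRange(h,(0,80,20),(12,255,140))|cv2.inRange(h,(172,80,20),(180,255,140))
for v in range(195,290,10):
    x=np.flatnonzero(m[v,120:400])+120
    if len(x): g=np.split(x,np.flatnonzero(np.diff(x)>3)+1);print(v,[(int(q[0]),int(q[-1])) for q in g if len(q)>2])
```

```text
[466.35882786 -17.20763669  99.34337754] [-179.8627758     0.19714192   20.10485894] 70.15987040009509 13.4
((465.4789123535156, -13.99755859375), (84.13884735107422, 25.319549560546875), 19.70125389099121) [254.74221311 201.51393443]
-35 [305.4 221. ] [310.6 233.1]
0 [256.8 221. ] [256.8 233.3]
35 [208.1 220.7] [203.  232.7]
195 []
205 []
215 [(370, 380)]
225 [(184, 192), (320, 328), (381, 399)]
235 [(176, 190), (322, 335)]
245 [(170, 184), (326, 341)]
255 [(160, 179), (332, 351)]
265 [(151, 174), (337, 360)]
275 [(142, 169), (342, 369)]
285 [(154, 170), (341, 359)]
```

Request:
apply_moves([
  [[0.002,0.003,-0.05,0],[0.002,0.003,-0.07,0],[0.002,0.003,-0.07,0],[0.002,0.003,-0.07,0]],
])

```text
clock: 13.8
eef_pos: [471.0, -15.1, 31.6]
orientation: [180.0, -0.1, 20.1]
force: [0.8, 0.5, -0.3]
gripper_width: 69.9
grip_force: 0.0
```

Request:
apply_moves([
  [[0,0,0,0],[0,0,0,0],[0,0,0,0],[0,0,0,0],[0,0,0,0]],
], hand=0.0)

```text
clock: 14.3
eef_pos: [470.2, -15.5, 30.8]
orientation: [180.0, -0.0, 20.0]
force: [0.5, -0.9, -0.4]
gripper_width: 33.2
grip_force: 0.0
```

Request:
apply_moves([
  [[0,0,0,0],[0,0,0,0],[0,0,0,0]],
])

```text
clock: 14.6
eef_pos: [470.0, -15.5, 30.5]
orientation: [-180.0, 0.0, 20.0]
force: [-0.4, 0.2, 0.1]
gripper_width: 9.4
grip_force: 0.0
```

Run:
```python
from h import *
from cell import sense
c=snap('wrist','w11');st=sense();print(st['eef_pos'],st['orientation'],st['gripper_width'],st['grip_force'],st['clock'])
O=((7,150,60),(18,255,255))
e=blob(c,*O,256,210,80);print(e[0],e[1],e[2].round().tolist())
```

```text
[470.0182282  -15.47551748  30.44680452] [-1.79987728e+02  9.51264397e-03  2.00248041e+01] 5.47974740883716 0.0 14.65
[256.91008772 225.38870614] 1824 [[230.0, 289.0], [230.0, 178.0], [272.0, 178.0], [272.0, 289.0]]
```

Run:
```python
from h import *
from cell import sense
c=load('w11')
def runs(m,mn=2):
    x=np.flatnonzero(m)
    return [(int(q[0]),int(q[-1])) for q in np.split(x,np.flatnonzero(np.diff(x)>2)+1) if len(q)>=mn] if len(x) else []
h=cv2.cvtColor(c['img'],cv2.COLOR_RGB2HSV)
o=cv2.inRange(h,(7,150,100),(18,255,255));f=cv2.inRange(h,(0,60,15),(12,255,120))|cv2.inRange(h,(172,60,15),(180,255,120))
for v in range(170,300,8): print(v,'O',runs(o[v,150:360]),'F',runs(f[v,150:360]), c['img'][v,256])
O=((7,150,60),(18,255,255))
for cam,p in (('scene',(287,195)),('side',(277,250))):
    k=snap(cam,'z_'+cam);e=blob(k,*O,*p,25);print(cam,e[0],e[1]); r,_=top(k,*O,*p,38,25);print(r)
st=sense();print(st['gripper_width'],st['grip_force'],st['force'])
```

```text
170 O [] F [] [250 250 247]
178 O [(87, 107)] F [(93, 115)] [102  44   7]
186 O [(87, 121)] F [] [253 171  67]
194 O [(106, 121)] F [] [254 184  72]
202 O [(106, 109), (112, 121)] F [] [254 184  72]
210 O [(109, 110), (113, 121)] F [] [254 184  72]
218 O [(101, 121)] F [] [167  82  31]
226 O [(98, 116)] F [(83, 91), (117, 128)] [167  84  31]
234 O [(99, 113)] F [(82, 94), (117, 130)] [168  84  32]
242 O [(98, 113)] F [(80, 93), (118, 131)] [168  84  32]
250 O [(98, 113)] F [(76, 93), (119, 135)] [165  82  30]
258 O [(104, 113)] F [(72, 92), (119, 139)] [254 182  71]
266 O [(104, 114)] F [(85, 91), (120, 126)] [254 181  70]
274 O [(103, 114)] F [(85, 90), (121, 126)] [254 181  70]
282 O [(102, 114)] F [(88, 90), (121, 123)] [254 181  69]
290 O [] F [] [15 24 33]
298 O [] F [] [46 48 49]
scene [286.64285714 196.78571429] 70
((469.16973876953125, -10.36341667175293), (70.02059173583984, 29.104022979736328), 20.36379051208496)
side [277.8579235  249.97814208] 183
((458.2353820800781, -10.382116317749023), (88.0644760131836, 35.53388214111328), 18.879526138305664)
0.6479114525417942 0.0 [-0.62891433  0.45121181 -0.94179124]
```

Run:
```python
from h import *
e=np.array([470,-15.5,30.4])
for n in ('z_side','z_scene'):
    c=load(n);f=192/np.tan(np.radians(c['fov_y'])/2);K=np.array([[f,0,c['cx']],[0,f,c['cy']],[0,0,1]])
    P=np.array([e+[0,0,k] for k in (-22,-3,20,50)],float)
    q=cv2.projectPoints(P,np.array(c['rvec'],float),np.array(c['tvec'],float),K,None)[0][:,0];print(n,'exp',q.round(1).tolist())
    h=cv2.cvtColor(c['img'],cv2.COLOR_RGB2HSV);m=cv2.inRange(h,(0,60,15),(12,255,140))|cv2.inRange(h,(172,60,15),(180,255,140))
    u,v=q[0].astype(int)
    for r in range(v-40,v+12,4):
        x=np.flatnonzero(m[r,u-40:u+40])+u-40; print(r,(x.min(),x.max(),len(x)) if len(x) else '',c['img'][r,u].tolist())
```

```text
z_side exp [[274.7, 254.5], [275.1, 249.9], [275.5, 244.1], [276.1, 236.3]]
214 (np.int64(266), np.int64(286), 8) [143, 70, 58]
218 (np.int64(265), np.int64(284), 10) [141, 68, 55]
222 (np.int64(274), np.int64(293), 10) [87, 61, 60]
226  [51, 52, 56]
230  [54, 57, 61]
234 (np.int64(255), np.int64(263), 9) [60, 61, 66]
238 (np.int64(256), np.int64(280), 18) [106, 64, 60]
242 (np.int64(264), np.int64(280), 7) [134, 79, 72]
246 (np.int64(275), np.int64(279), 5) [157, 77, 46]
250  [254, 171, 7]
254  [240, 149, 91]
258 (np.int64(291), np.int64(291), 1) [81, 79, 77]
262  [72, 133, 99]
z_scene exp [[285.7, 199.0], [286.0, 196.3], [286.3, 193.0], [286.6, 188.6]]
158  [33, 54, 52]
162  [33, 55, 53]
166  [36, 60, 59]
170 (np.int64(254), np.int64(299), 4) [125, 124, 110]
174 (np.int64(255), np.int64(301), 18) [17, 17, 19]
178 (np.int64(260), np.int64(299), 23) [64, 34, 29]
182 (np.int64(286), np.int64(297), 8) [59, 46, 34]
186 (np.int64(282), np.int64(284), 3) [34, 37, 38]
190 (np.int64(283), np.int64(295), 8) [30, 26, 25]
194 (np.int64(283), np.int64(306), 8) [95, 55, 21]
198  [254, 164, 0]
202 (np.int64(288), np.int64(288), 1) [255, 174, 0]
206  [133, 135, 127]
```

Run:
```python
from h import *
e=np.array([486.6,225,169.6])
for n in ('d9','s9'):
    c=load(n);f=192/np.tan(np.radians(c['fov_y'])/2);K=np.array([[f,0,c['cx']],[0,f,c['cy']],[0,0,1]])
    P=np.array([e+[0,0,k] for k in (-22,-3,20,50)],float)
    q=cv2.projectPoints(P,np.array(c['rvec'],float),np.array(c['tvec'],float),K,None)[0][:,0];print(n,'exp',q.round(1).tolist())
    h=cv2.cvtColor(c['img'],cv2.COLOR_RGB2HSV);m=cv2.inRange(h,(0,60,15),(12,255,160))|cv2.inRange(h,(172,60,15),(180,255,160))
    u,v=q[0].astype(int)
    for r in range(v-20,v+14,2):
        x=np.flatnonzero(m[r,u-20:u+20])+u-20; print(r,(int(x.min()),int(x.max()),len(x)) if len(x) else '',c['img'][r,u].tolist())
```

```text
d9 exp [[206.8, 262.5], [206.4, 256.8], [206.0, 249.8], [205.4, 240.4]]
242 (200, 215, 13) [123, 61, 52]
244 (186, 215, 16) [122, 61, 52]
246 (200, 215, 14) [128, 65, 53]
248 (201, 215, 12) [124, 62, 53]
250 (202, 207, 6) [126, 63, 53]
252 (204, 208, 5) [130, 65, 56]
254 (206, 206, 1) [128, 91, 83]
256  [102, 145, 116]
258  [84, 152, 113]
260  [83, 152, 113]
262  [83, 151, 112]
264  [84, 151, 114]
266  [82, 150, 111]
268  [82, 150, 111]
270  [84, 150, 113]
272  [84, 151, 113]
274  [82, 148, 110]
s9 exp [[334.5, 228.4], [335.3, 225.7], [336.3, 222.3], [337.6, 217.7]]
208 (337, 353, 16) [95, 77, 39]
210 (335, 353, 17) [55, 52, 51]
212 (341, 350, 10) [42, 43, 43]
214 (333, 347, 6) [27, 28, 30]
216 (333, 333, 1) [24, 25, 26]
218 (332, 333, 2) [25, 24, 24]
220 (332, 333, 2) [24, 23, 22]
222 (336, 341, 6) [74, 139, 102]
224 (336, 339, 4) [73, 131, 96]
226  [79, 148, 108]
228 (349, 349, 1) [82, 155, 112]
230 (349, 351, 3) [83, 155, 114]
232 (348, 351, 4) [80, 154, 113]
234  [83, 155, 113]
236  [81, 154, 113]
238  [81, 155, 112]
240  [82, 154, 113]
```

Run:
```python
from h import *
a,d=load('s9'),load('d9')
for p in ((338,225),(336.5,225),(339,225)): 
  for q in ((206.5,255),(205,254)): print(tri([(a,*p),(d,*q)]))
```

```text
(array([482.6928895 , 229.78408544, 177.33353576]), np.float64(2.01913150538657))
(array([484.76525943, 231.52945022, 181.01724642]), np.float64(1.2961227993314048))
(array([485.13439647, 226.73327825, 174.11965004]), np.float64(1.0736591135459084))
(array([487.20996766, 228.49816419, 177.83545212]), np.float64(0.3496406186085894))
(array([481.07122337, 231.81155707, 179.47065154]), np.float64(2.6472179200218777))
(array([483.14141898, 233.5440094 , 183.13310053]), np.float64(1.9248977632491733))
```

Request:
apply_moves([
  [[0,0,0.04,0],[0,0,0.06,0],[0,0,0.06,0],[0,0,0.06,0],[0,0,0.06,0]],
], hand=0.06)

```text
clock: 15.25
eef_pos: [469.1, -15.3, 89.6]
orientation: [-179.9, 0.1, 20.0]
force: [-0.1, -0.5, -0.5]
gripper_width: 37.4
grip_force: 0.0
```

Request:
apply_moves([
  [[0,0,0,0],[0,0,0,0],[0,0,0,0],[0,0,0,0]],
])

```text
clock: 15.65
eef_pos: [469.9, -15.4, 90.2]
orientation: [-180.0, 0.0, 20.0]
force: [0.1, -0.0, -0.8]
gripper_width: 59.8
grip_force: 0.0
```

Run:
```python
from h import *
from cell import sense
st=sense();print(st['eef_pos'],st['orientation'],st['gripper_width'],st['clock'])
for cam in ('scene','side'):
    c=snap(cam,'q_'+cam);f=192/np.tan(np.radians(c['fov_y'])/2);K=np.array([[f,0,c['cx']],[0,f,c['cy']],[0,0,1]])
    y=np.array([-.342,.94,0]);P=np.array([st['eef_pos']+y*k+[0,0,z] for z in (-22,6) for k in (-36,36)],float)
    q=cv2.projectPoints(P,np.array(c['rvec'],float),np.array(c['tvec'],float),K,None)[0][:,0];print(cam,'exp',q.round(1).tolist())
    h=cv2.cvtColor(c['img'],cv2.COLOR_RGB2HSV);m=cv2.inRange(h,(0,70,40),(12,255,160))|cv2.inRange(h,(172,70,40),(180,255,160))
    v=int(q[:,1].max())
    for r in range(v-22,v+4):
        x=np.flatnonzero(m[r,int(q[:,0].min())-15:int(q[:,0].max())+15])+int(q[:,0].min())-15
        g=np.split(x,np.flatnonzero(np.diff(x)>2)+1) if len(x) else []
        print(r,[(int(k[0]),int(k[-1])) for k in g])
```

```text
[469.90633232 -15.43728352  90.2286432 ] [-1.79976896e+02  2.75397810e-02  2.00281997e+01] 59.769721937324434 15.65
scene exp [[277.6, 186.3], [295.6, 194.6], [277.8, 182.0], [296.1, 190.5]]
172 [(293, 298)]
173 [(276, 278), (295, 297)]
174 [(277, 278)]
175 [(262, 262), (277, 278)]
176 [(262, 262), (277, 278)]
177 [(262, 262), (277, 278)]
178 [(262, 262), (277, 278)]
179 [(262, 262), (277, 278)]
180 [(262, 262), (277, 278)]
181 [(277, 278)]
182 [(305, 305)]
183 [(295, 295), (305, 308)]
184 [(295, 298), (305, 307)]
185 [(295, 298), (305, 307)]
186 [(295, 297), (305, 306)]
187 [(295, 297), (305, 305)]
188 [(295, 296)]
189 [(295, 295)]
190 [(295, 295)]
191 []
192 [(294, 294)]
193 []
194 []
195 []
196 []
197 [(291, 291)]
side exp [[280.2, 231.6], [271.4, 247.9], [280.8, 224.2], [271.9, 240.5]]
225 [(267, 281)]
226 [(268, 280)]
227 [(269, 280)]
228 [(268, 280)]
229 [(269, 279)]
230 [(269, 277)]
231 [(269, 277)]
232 [(269, 277)]
233 [(269, 276)]
234 [(269, 276)]
235 [(269, 276)]
236 [(269, 276)]
237 [(271, 276)]
238 [(273, 276)]
239 [(275, 275)]
240 []
241 []
242 []
243 []
244 []
245 []
246 []
247 []
248 []
249 []
250 []
```

The fingertips really stand about 7 mm behind the reported TCP, not 22 mm ahead (both fixed cameras agree), so every grasp has to go about 28 mm lower than stated.

Request:
apply_moves([
  [[-0.002,0.001,-0.04,0],[-0.002,0.001,-0.065,0],[-0.002,0.001,-0.078,0],[-0.002,0.001,-0.085,0],[-0.002,0.001,-0.085,0]],
])

```text
clock: 16.25
eef_pos: [467.6, -14.4, 4.9]
orientation: [-180.0, 0.1, 20.0]
force: [-0.6, 0.9, 1.5]
gripper_width: 60.2
grip_force: 0.0
```

Request:
apply_moves([
  [[0,0,0,0],[0,0,0,0],[0,0,0,0],[0,0,0,0],[0,0,0,0]],
], hand=0.01)

```text
clock: 16.75
eef_pos: [468.3, -14.4, 5.9]
orientation: [180.0, -0.0, 20.0]
force: [-1.5, 1.3, 4.5]
gripper_width: 25.9
grip_force: 30.0
```

Request:
apply_moves([
  [[0,0,0,0],[0,0,0,0],[0,0,0,0]],
])

```text
clock: 17.05
eef_pos: [468.3, -14.4, 5.9]
orientation: [180.0, -0.0, 20.0]
force: [-1.7, 1.4, 5.8]
gripper_width: 25.6
grip_force: 30.0
```

Request:
apply_moves([
  [[0,0,0.03,0],[0,0,0.08,0],[0,0,0.12,0],[0,0,0.15,0],[0,0,0.15,0]],
])

```text
clock: 17.55
eef_pos: [471.2, -15.1, 159.3]
orientation: [179.8, -0.4, 20.0]
force: [0.8, -0.3, -1.8]
gripper_width: 26.1
grip_force: 30.0
```

Request:
apply_moves([
  [[0.015,0.22,0.0,-27],[0.015,0.22,0.0,-27],[0.015,0.22,0.0,-27],[0.015,0.22,0.0,-27],[0.015,0.22,0.0,-27]],
])

```text
clock: 18.05
eef_pos: [481.9, 207.4, 153.7]
orientation: [180.0, 0.1, -7.1]
force: [0.6, -0.6, -1.4]
gripper_width: 26.0
grip_force: 30.0
```

Request:
apply_moves([
  [[0.015,0.06,0.0,0],[0.015,0.06,0.0,0],[0.015,0.06,0.0,0],[0.015,0.06,0.0,0]],
])

```text
clock: 18.45
eef_pos: [496.8, 264.2, 154.1]
orientation: [179.9, 0.1, -6.9]
force: [-0.2, -0.1, -0.4]
gripper_width: 25.8
grip_force: 30.0
```

Run:
```python
from h import *
from cell import sense
c=snap('wrist','w12');st=sense();print(st['eef_pos'],st['orientation'],st['gripper_width'],st['grip_force'],st['clock'])
Y=((22,120,30),(33,255,255))
P=blob(c,*Y,190,160,130)[3];print(P.min(0),P.max(0))
r,Q=top(c,*Y,190,160,55,130);print(r);print(cv2.boxPoints(r))
s=load('s9');r,Q=top(s,*Y,355,271,55,45);print(r);h=cv2.convexHull(Q);print(cv2.approxPolyDP(h,10,True)[:,0])
```

```text
[496.93112963 263.78368155 154.43154741] [ 1.79898035e+02  1.24329630e-01 -7.00613110e+00] 25.421826414156232 29.999686181545258 18.5
[107. 121.] [237. 262.]
((501.93524169921875, 348.6716003417969), (133.03207397460938, 150.90390014648438), 82.93943786621094)
[[418.8794  291.93442]
 [568.639   273.38553]
 [584.9911  405.40878]
 [435.2315  423.95767]]
((507.3790588378906, 351.73870849609375), (140.02154541015625, 168.45889282226562), 82.57003021240234)
[[599.6597  408.00818]
 [438.54877 423.11014]
 [415.6146  296.1832 ]
 [565.8104  276.21222]
 [583.12146 289.00766]]
```

Request:
apply_moves([
  [[0.004,0.045,0.0,0],[0.004,0.085,0.0,0],[0.004,0.085,-0.04,0],[0.004,0.085,-0.08,0],[0.004,0.085,-0.12,0]],
])

```text
clock: 19.0
eef_pos: [502.2, 348.8, 34.6]
orientation: [-180.0, -0.0, -7.0]
force: [0.8, -0.2, -1.8]
gripper_width: 26.0
grip_force: 30.0
```

Request:
apply_moves([
  [[0,0,-0.015,0],[0,0,-0.025,0],[0,0,-0.025,0],[0,0,-0.025,0]],
])

```text
clock: 19.4
eef_pos: [503.4, 350.7, 12.0]
orientation: [-179.9, -0.1, -7.0]
force: [-0.8, -0.4, -1.0]
gripper_width: 25.8
grip_force: 30.0
```

Request:
apply_moves([
  [[0,0,0,0],[0,0,0,0],[0,0,0,0],[0,0,0,0],[0,0,0,0]],
], hand=0.055)

```text
clock: 19.9
eef_pos: [502.2, 350.7, 10.8]
orientation: [-180.0, -0.0, -7.0]
force: [-0.1, 0.2, 0.1]
gripper_width: 54.7
grip_force: 0.0
```

Request:
apply_moves([
  [[0,0,0.03,0],[0,0,0.08,0],[0,0,0.13,0],[0,0,0.16,0],[0,0,0.16,0]],
])

```text
clock: 20.4
eef_pos: [505.3, 352.4, 176.0]
orientation: [-179.7, -0.5, -7.0]
force: [-1.0, -0.2, 0.3]
gripper_width: 55.0
grip_force: 0.0
```

Run:
```python
from h import *
from cell import sense
c=snap('wrist','w13');st=sense();print(st['eef_pos'],st['gripper_width'],st['grip_force'],st['clock'])
r,_=top(c,(7,150,60),(18,255,255),256,190,40,70);print(r)
# webcam: white head from fixed cams + block
a,d=snap('scene','s13'),snap('side','d13')
W=((0,0,150),(180,60,255))
for k,p in ((a,(229,234)),(d,(204,187))):
    e=blob(k,*W,*p,16);E=cv2.fitEllipse(cv2.convexHull(e[3]));print(e[0],e[1],E)
R=((0,150,60),(6,255,255))
for k,p in ((a,(260,172)),(d,(300,222))): 
    print(blob(k,*R,*p,14)[0])
```

```text
[503.62517616 351.44547182 173.10856558] 54.706770360567795 0.0 20.45
((501.1027526855469, 352.2315673828125), (25.082897186279297, 83.77672576904297), 83.68062591552734)
[237.87301587 223.96825397] 189 ((239.1389617919922, 224.04827880859375), (15.446114540100098, 23.63503646850586), 121.61277770996094)
[201.53097345 182.25132743] 565 ((199.37460327148438, 182.88990783691406), (32.93400955200195, 45.946311950683594), 49.27252197265625)
[259.97272727 172.51818182]
[299.94078947 222.53289474]
```

The stapler lies in the yellow tub (top centre 501,352). Now the webcam's lens from two wrist positions.

Request:
apply_moves([
  [[0.0,0.0,0.05,0],[0.07,-0.15,0.09,7],[0.07,-0.15,0.09,7],[0.07,-0.15,0.09,7],[0.07,-0.15,0.09,7]],
])

```text
clock: 21.05
eef_pos: [573.0, 196.7, 259.2]
orientation: [179.9, 0.1, -0.1]
force: [1.5, 0.4, -0.8]
gripper_width: 55.3
grip_force: 0.0
```

Request:
apply_moves([
  [[0.07,-0.14,0.0,0],[0.07,-0.14,0.0,0],[0.07,-0.14,0.0,0],[0.07,-0.14,0.0,0],[0.07,-0.14,0.0,0]],
])

```text
clock: 21.55
eef_pos: [641.4, 59.0, 257.8]
orientation: [-180.0, 0.3, -0.1]
force: [-1.0, -0.2, 0.2]
gripper_width: 55.4
grip_force: 0.0
```

Run:
```python
from h import *
from cell import sense
c=snap('wrist','wa');print(sense()['eef_pos'],sense()['clock'])
```

```text
[640.92962025  60.48104442 258.29036647] 21.6
```

Request:
apply_moves([
  [[0,-0.12,0.0,0],[0.0,-0.12,0.0,0],[0,-0.12,0.0,0],[0,-0.12,0.0,0],[0,-0.12,0.0,0]],
])

```text
clock: 22.1
eef_pos: [641.3, -57.5, 259.9]
orientation: [-179.9, 0.1, 0.1]
force: [-0.3, 0.4, -1.3]
gripper_width: 54.9
grip_force: 0.0
```

Run:
```python
from h import *
from cell import sense
c=snap('wrist','wb');print(sense()['eef_pos'],sense()['clock'])
for n in ('wa','wb'):
    c=load(n);R=cv2.Rodrigues(np.array(c['rvec'],float))[0];t=np.array(c['tvec'],float).ravel();f=192/np.tan(np.radians(c['fov_y'])/2)
    q=R@np.array([746,6,119.])+t;th=np.arctan2(np.hypot(q[0],q[1]),q[2]);k=q[:2]/np.hypot(q[0],q[1])*th*f+[c['cx'],c['cy']]
    h=cv2.cvtColor(c['img'],cv2.COLOR_RGB2HSV)
    u,v=k.astype(int);e=blob(c,(0,0,215),(180,45,255),u,v,45);x0,y0=e[3].min(0);x1,y1=e[3].max(0)
    print(n,k.round(),'white',e[0].round(1),e[1],x0,y0,x1,y1)
    hull=cv2.convexHull(e[3]);print('  hull ell',cv2.fitEllipse(hull))
    m=np.zeros(h.shape[:2],np.uint8);cv2.fillConvexPoly(m,hull.astype(int),255)
    g=h[:,:,2];
    for nm,lo,hi in (('dark',0,70),('mid',70,190)):
        mm=(cv2.inRange(g,lo,hi)&m)
        nn,l,s,ce=cv2.connectedComponentsWithStats(mm)
        print('  ',nm,[(ce[i].round(1).tolist(),s[i].tolist()) for i in range(1,nn) if s[i,4]>15])
    cc=[(int(a),int(b)) for a,b in [e[0]]]
    print('   row',c['img'][cc[0][1],int(x0)-4:int(x1)+4:3].mean(1).astype(int).tolist())
    print('   col',c['img'][int(y0)-4:int(y1)+4:3,cc[0][0]].mean(1).astype(int).tolist())
```

```text
[641.49451989 -57.12840136 260.06949998] 22.15
wa [306.  88.] white [307.5  87.3] 1326 284.0 59.0 339.0 116.0
  hull ell ((310.0779113769531, 87.78880310058594), (53.99949264526367, 60.46302032470703), 140.37538146972656)
   dark [([313.3, 94.4], [296, 80, 36, 31, 637])]
   mid [([313.4, 66.9], [308, 63, 15, 8, 37]), ([308.6, 91.7], [304, 88, 14, 12, 21]), ([313.8, 95.7], [307, 91, 14, 11, 109]), ([312.1, 103.2], [306, 101, 13, 4, 17])]
   row [37, 126, 233, 254, 253, 254, 110, 25, 28, 27, 17, 29, 14, 21, 28, 27, 19, 255, 253, 249, 8]
   col [181, 174, 177, 186, 190, 221, 253, 253, 255, 16, 26, 23, 178, 188, 187, 197, 18, 27, 6, 255, 255, 26]
wb [197.  88.] white [202.   90.5] 1083 177.0 64.0 230.0 116.0
  hull ell ((202.0276641845703, 91.2067642211914), (48.96326446533203, 57.56987762451172), 127.228515625)
   dark [([203.3, 94.7], [186, 80, 36, 31, 638])]
   mid [([198.2, 68.1], [194, 66, 11, 4, 26]), ([202.9, 95.9], [194, 88, 19, 17, 210])]
   row [33, 158, 252, 253, 255, 24, 27, 18, 173, 186, 184, 190, 86, 26, 27, 23, 253, 252, 244, 150, 17]
   col [162, 157, 153, 161, 254, 253, 255, 20, 27, 15, 184, 181, 179, 172, 181, 17, 27, 203, 255, 20]
```

Request:
apply_moves([
  [[0.12,0.05,0.0,0],[0.12,0.05,0.0,0],[0.12,0.05,0.0,0],[0.12,0.05,0.0,0],[0.12,0.05,0.0,0]],
])

```text
clock: 22.65
eef_pos: [761.6, -6.9, 259.6]
orientation: [-180.0, 0.1, 0.2]
force: [0.2, 1.1, 0.4]
gripper_width: 55.2
grip_force: 0.0
```

```bash
cat > lens.py <<'E'
from h import *
from scipy.optimize import least_squares
def proj(c,P):
    R=cv2.Rodrigues(np.array(c['rvec'],float))[0];t=np.array(c['tvec'],float).ravel();f=192/np.tan(np.radians(c['fov_y'])/2)
    q=R@np.array(P,float)+t;r=np.hypot(q[0],q[1]);return q[:2]/r*np.arctan2(r,q[2])*f+[c['cx'],c['cy']]
def ringpts(c,guess):   # sub-pixel dark->white edge along spokes from lens middle
    u,v=proj(c,guess);g=cv2.cvtColor(c['img'],cv2.COLOR_RGB2GRAY).astype(np.float32)
    d=blob(c,(0,0,0),(180,255,75),int(u),int(v),24);x0,x1=d[3].min(0),d[3].max(0)
    m=cv2.fitEllipse(cv2.convexHull(d[3]));u,v=m[0];out=[]
    for a in np.arange(0,2*np.pi,np.pi/36):
        r=np.arange(8,28,.25);s=cv2.remap(g,(u+r*np.cos(a)).astype(np.float32)[None],(v+r*np.sin(a)).astype(np.float32)[None],1)[0]
        k=np.flatnonzero((s[:-1]<140)&(s[1:]>=140)&(r[:-1]>.38*min(m[1])))
        if len(k): out.append((u+r[k[0]]*np.cos(a),v+r[k[0]]*np.sin(a)))
    return m,np.array(out)
def fit(names,guess):
    rays=[];
    for n in names:
        c=load(n);m,p=ringpts(c,guess);rr=np.linalg.norm(p-np.median(p,0),axis=1);print(n,np.round(m[0],1),np.round(m[1],1),round(m[2]),len(p),rr.min().round(1),rr.max().round(1))
        rays.append([ray(c,*q) for q in p])
    def res(x):
        t,y,r=x[3:6];C=x[:3];n=np.array([-np.sin(t)*np.cos(y),-np.sin(t)*np.sin(y),np.cos(t)])
        out=[]
        for R in rays:
            for o,d in R:
                X=o+d*((C-o)@n)/(d@n);out.append(np.linalg.norm(X-C)-r)
        return np.array(out)
    s=least_squares(res,[*guess,.55,0,18],loss='soft_l1',f_scale=.4)
    e=res(s.x);cov=np.sqrt(np.diag(np.linalg.inv(s.jac.T@s.jac))*np.var(e))
    print('C',s.x[:3].round(1),'tilt',np.degrees(s.x[3]).round(1),'yaw',np.degrees(s.x[4]).round(1),'r',s.x[5].round(2),'rms',e.std().round(2),'sd',np.degrees(cov[3:5]).round(2));return s.x
E
python3 - <<'E'
from lens import *
from cell import sense
c=snap('wrist','wc');print(sense()['eef_pos'],sense()['clock'])
a,b=load('wa'),load('wb');L,r=tri([(a,313.5,95),(b,203.5,95)]);print(L,r)
for k in (['wa','wb','wc'],['wa','wb'],['wc']): fit(k,L)
E
```

```text
[761.06871268  -7.77468734 260.01954313] 22.7
[738.28349382  -1.57568916 121.17681857] 0.11235539207303213
wa [313.4  94.8] [31.2 36.3] 79 72 15.5 18.5
wb [203.1  95.1] [31.2 36.3] 96 72 15.5 18.5
wc [251.  204.5] [21.8 34.9] 90 72 11.0 17.5
C [737.8  -1.3 122.6] tilt 32.9 yaw 2.6 r 19.55 rms 0.19 sd [0.12 0.25]
wa [313.4  94.8] [31.2 36.3] 79 72 15.5 18.5
wb [203.1  95.1] [31.2 36.3] 96 72 15.5 18.5
C [737.8  -1.3 122.8] tilt 33.0 yaw 2.5 r 19.52 rms 0.18 sd [0.23 0.38]
wc [251.  204.5] [21.8 34.9] 90 72 11.0 17.5
C [838.4  -6.  437.5] tilt 32.3 yaw 2.7 r 0.0 rms 0.0 sd [0.45 0.38]
```

Lens: (737.8, -1.3, 122.5), tilt 32.9°, yaw 2.6° (height agrees with 105 + 20·cos tilt). Show point is then (656.4, -5.0, 248.4). Now to the block.

Request:
apply_moves([
  [[-0.17,-0.08,0.0,4.5],[-0.17,-0.08,0.0,4.5],[-0.17,-0.08,0.0,4.5],[-0.17,-0.08,0.0,4.5]],
], hand=0.078)

```text
clock: 23.1
eef_pos: [587.7, -89.9, 260.9]
orientation: [180.0, 0.1, 4.5]
force: [-0.7, 0.0, 0.6]
gripper_width: 77.6
grip_force: 0.0
```

Request:
apply_moves([
  [[-0.107,-0.058,-0.1,0],[-0.107,-0.058,-0.1,0],[-0.107,-0.058,-0.1,0],[-0.107,-0.058,-0.1,0],[-0.107,-0.058,-0.1,0]],
])

```text
clock: 23.6
eef_pos: [482.4, -147.1, 160.2]
orientation: [-179.9, 0.1, 4.4]
force: [0.7, 0.1, -0.0]
gripper_width: 78.1
grip_force: 0.0
```

Run:
```python
from lens import *
from cell import sense
c=snap('wrist','w14');st=sense();print(st['eef_pos'],st['orientation'],st['gripper_width'],st['clock'])
R=((0,150,60),(6,255,255));u,v=proj(c,[484,-146,61])
e=blob(c,*R,int(u),int(v),45);print(e[0],e[1],e[3].min(0),e[3].max(0))
r,_=top(c,*R,int(u),int(v),61,45);print('handle top',r)
# plate outline
W=((8,40,120),(24,190,255));m=blob(c,*W,int(u),int(v),60);print(m[1])
r,Q=top(c,*W,int(u),int(v),21,60);print('plate',r);print(cv2.boxPoints(r))
```

```text
[ 484.99075905 -147.51839532  161.35474792] [ 1.79990628e+02 -7.18692615e-02  4.45674559e+00] 77.90604912508975 23.65
[255.1754671  187.66531275] 1231 [230. 175.] [280. 200.]
handle top ((488.12774658203125, -145.72215270996094), (24.879623413085938, 48.444602966308594), 4.448022365570068)
2035
plate ((484.25946044921875, -146.01837158203125), (55.288291931152344, 79.1597900390625), 5.587575435638428)
[[ 452.89288  -109.31817 ]
 [ 460.60046  -188.10184 ]
 [ 515.62604  -182.71857 ]
 [ 507.91846  -103.934906]]
```

Request:
apply_moves([
  [[0,0.001,-0.05,0.6],[0,0.001,-0.1,0.6],[0,0.001,-0.122,0.6],[0,0.001,-0.13,0.6],[0,0.001,-0.13,0.6]],
])

```text
clock: 24.15
eef_pos: [486.6, -146.4, 30.7]
orientation: [180.0, -0.1, 5.2]
force: [-0.8, -0.7, -0.7]
gripper_width: 77.8
grip_force: 0.0
```

Request:
apply_moves([
  [[0,0,0,0],[0,0,0,0],[0,0,0,0],[0,0,0,0],[0,0,0,0]],
], hand=0.03)

```text
clock: 24.65
eef_pos: [485.8, -146.8, 31.4]
orientation: [180.0, -0.1, 5.1]
force: [-1.0, 1.4, 7.0]
gripper_width: 49.6
grip_force: 30.0
```

Request:
apply_moves([
  [[0,0,0,0],[0,0,0,0],[0,0,0,0]],
])

```text
clock: 24.95
eef_pos: [485.8, -146.8, 31.5]
orientation: [180.0, -0.1, 5.1]
force: [0.1, -0.3, 7.6]
gripper_width: 49.5
grip_force: 30.0
```

Request:
apply_moves([
  [[0,0,0.02,0],[0,0,0.05,0],[0,0,0.09,0],[0,0,0.12,0],[0,0,0.12,0]],
])

```text
clock: 25.45
eef_pos: [487.9, -147.8, 154.6]
orientation: [179.8, -0.4, 5.1]
force: [1.6, -1.2, -1.0]
gripper_width: 49.8
grip_force: 30.0
```

Request:
apply_moves([
  [[0.068,0.24,0.02,-12.1],[0.068,0.24,0.02,-12.1],[0.068,0.24,0.02,-12.1],[0.068,0.24,0.02,-12.1],[0.068,0.24,0.02,-12.1]],
])

```text
clock: 25.95
eef_pos: [550.8, 89.6, 168.9]
orientation: [180.0, 0.1, -7.0]
force: [0.2, -0.7, -1.4]
gripper_width: 50.0
grip_force: 30.0
```

Request:
apply_moves([
  [[0.068,0.24,0.0,0],[0.068,0.24,0.0,0],[0.068,0.24,0.0,0],[0.068,0.24,0.0,0],[0.068,0.24,0.0,0]],
])

```text
clock: 26.45
eef_pos: [618.8, 329.5, 168.2]
orientation: [179.9, 0.1, -7.0]
force: [0.7, -0.5, -1.1]
gripper_width: 49.4
grip_force: 30.0
```

Request:
apply_moves([
  [[0,0,0,0],[0,0,0,0]],
])

```text
clock: 26.65
eef_pos: [618.3, 328.3, 167.9]
orientation: [179.9, 0.1, -6.9]
force: [0.2, -0.1, -1.1]
gripper_width: 49.8
grip_force: 30.0
```

Run:
```python
from lens import *
from cell import sense
c=snap('wrist','w15');st=sense();print(st['eef_pos'],st['orientation'],st['gripper_width'],st['clock'])
e=st['eef_pos'];y=np.radians(st['orientation'][2]);X=np.array([np.cos(y),np.sin(y),0]);Y=np.array([-X[1],X[0],0])
for s in (1,-1): print([proj(c,e+28*X+s*40*Y+[0,0,z]).round(1).tolist() for z in (-10.5,-28.5)])
W=((8,40,90),(24,190,255));u,v=proj(c,e+20*X-[0,0,10.5]);m=blob(c,*W,int(u),int(v),75);print(u,v,m[1],cv2.approxPolyDP(cv2.convexHull(m[3]),3,True)[:,0].tolist())
k=c['img'][:,int(u)];print([(v,k[v].tolist()) for v in range(int(v)-30,int(v)+40,4)])
```

```text
[618.26631192 327.09371302 168.23694744] [ 1.79890413e+02  1.42280654e-01 -6.93203741e+00] 49.74567821261989 26.7
[[198.2, 188.3], [202.8, 182.0]]
[[319.0, 188.5], [313.9, 182.2]]
258.70229618149267 200.00659243375637 3563 [[314.0, 193.0], [312.0, 224.0], [297.0, 235.0], [214.0, 236.0], [198.0, 224.0], [198.0, 191.0]]
[(170, [188, 195, 196]), (174, [188, 196, 196]), (178, [188, 196, 196]), (182, [188, 194, 193]), (186, [203, 212, 216]), (190, [76, 61, 42]), (194, [126, 97, 66]), (198, [127, 98, 67]), (202, [127, 97, 65]), (206, [127, 98, 67]), (210, [132, 104, 69]), (214, [120, 92, 61]), (218, [127, 100, 66]), (222, [78, 15, 13]), (226, [77, 15, 13]), (230, [80, 16, 14]), (234, [81, 16, 13]), (238, [83, 16, 15])]
```

```bash
cat > tilt.py <<'E'
from lens import *
def edgecorners(c,e,yaw):
    """front (+x) upper edge of plate: wood mask -> line fits -> corners"""
    X=np.array([np.cos(yaw),np.sin(yaw),0])
    u,v=proj(c,e+20*X-[0,0,8]);W=((8,60,60),(24,200,255))
    P=blob(c,*W,int(u),int(v),85)[3];P=P[P[:,1]<222]
    cols=np.unique(P[:,0]);tops=np.array([(x,P[P[:,0]==x,1].min()-.5) for x in cols])
    return P,tops
def show(c,st):
    e=st['eef_pos'];y=np.radians(st['orientation'][2]);P,t=edgecorners(c,e,y)
    print('tops',[(int(a),float(b)) for a,b in t[::8]],'| ends',t[0],t[-1])
    for r in range(int(t[:,1].min())+1,222,4):
        q=P[P[:,1]==r];
        if len(q): x=q[:,0].astype(int);print(r,x.min(),x.max(),c['img'][r,x.min()+6].tolist(),c['img'][r,(x.min()+x.max())//2].tolist())
    Y=np.array([-np.sin(y),np.cos(y),0])
    return P,t,Y
E
python3 - <<'E'
from tilt import *
from cell import sense
c=load('w15');st=sense();P,t,Y=show(c,st)
E
```

```text
tops [(196, 220.5), (204, 187.5), (212, 187.5), (220, 187.5), (228, 187.5), (236, 187.5), (244, 187.5), (252, 187.5), (260, 187.5), (268, 187.5), (276, 187.5), (284, 187.5), (292, 187.5), (300, 187.5), (308, 187.5)] | ends [196.  220.5] [314.  191.5]
187 238 305 [96, 92, 85] [59, 43, 28]
191 199 313 [72, 54, 37] [80, 61, 41]
195 197 314 [251, 226, 159] [127, 98, 65]
199 197 314 [245, 217, 152] [127, 98, 65]
203 197 314 [247, 220, 152] [127, 98, 65]
207 197 313 [248, 224, 156] [130, 99, 66]
211 199 313 [249, 223, 157] [130, 101, 68]
215 199 313 [251, 229, 164] [122, 95, 63]
219 198 313 [245, 215, 149] [130, 108, 71]
```

Request:
apply_moves([
  [[0.004,0.006,-0.05,0],[0.004,0.006,-0.09,0],[0.004,0.006,-0.111,0],[0.004,0.006,-0.111,0],[0.004,0.006,-0.111,0]],
])

```text
clock: 27.2
eef_pos: [623.4, 332.3, 59.3]
orientation: [180.0, 0.0, -7.1]
force: [0.1, 0.5, -1.4]
gripper_width: 49.5
grip_force: 30.0
```

Request:
apply_moves([
  [[-0.01,0.001,0,0],[-0.018,0.002,0,0],[-0.021,0.0025,0,0],[-0.024,0.003,0,0],[-0.024,0.003,0,0]],
])

```text
clock: 27.7
eef_pos: [603.7, 336.2, 62.0]
orientation: [-179.9, -0.6, -6.9]
force: [6.8, -5.4, 0.5]
gripper_width: 49.9
grip_force: 30.0
```

Request:
apply_moves([
  [[-0.003,0.0005,0,0],[-0.006,0.001,0,0],[-0.009,0.001,0,0],[-0.009,0.001,0,0]],
])

```text
clock: 28.1
eef_pos: [597.5, 337.6, 63.6]
orientation: [-179.8, -0.8, -6.9]
force: [11.5, -6.2, 5.4]
gripper_width: 49.9
grip_force: 30.0
```

Run:
```python
from tilt import *
from cell import sense
c=snap('wrist','w16');st=sense();print(st['eef_pos'],st['orientation'],st['gripper_width'],st['grip_force'],st['force'],st['clock']);show(c,st)
```

```text
[597.53211815 337.58191374  63.5385248 ] [-179.82672112   -0.82806408   -6.92319578] 49.501071719129904 30.003109574317932 [11.59212075 -6.27668639  4.822246  ] 28.15
tops [(196, 181.5), (204, 175.5), (212, 175.5), (220, 175.5), (228, 175.5), (236, 175.5), (244, 175.5), (252, 175.5), (260, 175.5), (268, 175.5), (276, 175.5), (284, 175.5), (292, 175.5), (300, 175.5), (308, 175.5), (316, 182.5)] | ends [196.  181.5] [316.  182.5]
176 200 311 [90, 71, 48] [89, 69, 47]
180 198 314 [89, 69, 47] [92, 73, 48]
184 196 316 [250, 221, 153] [133, 104, 70]
188 197 316 [252, 232, 169] [134, 105, 71]
192 196 316 [252, 234, 171] [132, 103, 70]
196 196 315 [252, 234, 173] [133, 105, 69]
200 198 315 [253, 237, 176] [139, 108, 73]
204 197 315 [253, 238, 176] [124, 95, 63]
208 197 314 [251, 230, 166] [129, 103, 68]
212 199 314 [252, 234, 171] [94, 19, 16]
216 198 313 [253, 236, 175] [93, 19, 17]
220 198 313 [249, 224, 157] [96, 20, 17]
```

Request:
apply_moves([
  [[-0.003,0.0005,-0.001,0],[-0.006,0.001,-0.002,0],[-0.009,0.001,-0.003,0],[-0.012,0.0015,-0.003,0],[-0.012,0.0015,-0.003,0]],
])

```text
clock: 28.65
eef_pos: [584.8, 340.6, 60.5]
orientation: [-179.7, -0.8, -6.9]
force: [8.6, -1.6, 6.5]
gripper_width: 49.4
grip_force: 30.0
```

Run:
```python
from tilt import *
from cell import sense
c=snap('wrist','w17');st=sense();print(st['eef_pos'],st['orientation'],st['gripper_width'],st['grip_force'],st['force'],st['clock']);show(c,st)
```

```text
[584.80803988 340.59877109  60.50653731] [-179.702154     -0.7533723    -6.94057194] 49.40978178908851 29.988369941711426 [ 8.0172458  -1.42951313  3.79547501] 28.7
tops [(181, 218.5), (189, 217.5), (197, 158.5), (205, 158.5), (213, 158.5), (221, 158.5), (229, 158.5), (237, 158.5), (245, 158.5), (253, 158.5), (261, 158.5), (269, 158.5), (277, 158.5), (285, 158.5), (293, 158.5), (301, 158.5), (309, 158.5), (317, 161.5), (325, 216.5), (333, 217.5)] | ends [181.  218.5] [335.  220.5]
159 197 313 [102, 71, 36] [106, 83, 55]
163 195 317 [104, 81, 54] [107, 83, 56]
167 193 318 [126, 98, 65] [116, 89, 61]
171 192 319 [253, 234, 171] [125, 99, 65]
175 193 319 [251, 232, 169] [127, 100, 67]
179 193 318 [253, 235, 171] [127, 99, 67]
183 195 318 [253, 236, 175] [128, 100, 69]
187 194 317 [253, 236, 176] [127, 99, 67]
191 196 316 [253, 238, 177] [122, 95, 63]
195 195 316 [252, 231, 168] [105, 80, 53]
199 197 315 [253, 236, 175] [109, 21, 17]
203 196 315 [252, 231, 168] [110, 21, 19]
207 198 314 [247, 220, 154] [112, 23, 21]
211 197 314 [252, 234, 169] [109, 20, 18]
215 198 313 [252, 235, 173] [112, 22, 20]
219 181 333 [108, 88, 27] [112, 22, 20]
```

Request:
apply_moves([
  [[0.02,-0.002,0,0],[0.05,-0.006,0.01,0],[0.06,-0.006,0.05,0],[0.06,-0.006,0.1,0],[0.06,-0.006,0.12,0]],
])

```text
clock: 29.2
eef_pos: [641.0, 334.5, 182.5]
orientation: [-179.7, -0.4, -7.0]
force: [-0.6, -0.7, -0.3]
gripper_width: 50.1
grip_force: 30.0
```

Request:
apply_moves([
  [[0,0,0,0],[0,0,0,0],[0,0,0,0]],
])

```text
clock: 29.5
eef_pos: [636.6, 332.8, 174.0]
orientation: [179.9, 0.2, -7.0]
force: [0.3, 0.5, -1.8]
gripper_width: 49.8
grip_force: 30.0
```

```bash
cat >> tilt.py <<'E'
def meas(c,st):
    """sub-pixel rows of the front side's lower and upper edge + end columns on each (dark front side, bright left strip)"""
    g=cv2.cvtColor(c['img'],cv2.COLOR_RGB2GRAY).astype(float)
    P,t=edgecorners(c,st['eef_pos'],np.radians(st['orientation'][2]))
    v0=int(np.median(t[:,1])+.5)
    # upper edge: dark->bright step in bright strip at left (6..14 px inside)
    row=P[P[:,1]==v0+6][:,0];l=int(row.min());s=g[v0:v0+26,l+5:l+12].mean(1);d=np.diff(s);k=int(np.argmax(d));w=d[max(0,k-1):k+2];vu=v0+max(0,k-1)+(w*np.arange(len(w))).sum()/w.sum()+.5
    def ends(v):
        r=P[np.abs(P[:,1]-v)<.6][:,0];return r.min()-.5,r.max()+.5
    lo=v0-.5
    return lo,ends(v0+1),vu,ends(round(vu)+1)
def solve(c,st):
    lo,el,vu,eu=meas(c,st);e=st['eef_pos'];y=np.radians(st['orientation'][2]);X=np.array([np.cos(y),np.sin(y),0]);Y=np.array([-X[1],X[0],0]);Z=np.array([0,0,1.])
    def model(x):
        th,x0,z0,y0=x;out=[]
        for zb,in ((0,),(18,)):
            a=28*np.cos(th)-zb*np.sin(th);b=28*np.sin(th)+zb*np.cos(th)   # face centre at (x0,z0)
            for s in (1,-1): out.append(proj(c,e+X*(x0+a)+Z*(z0+b)+Y*(y0+40*s)))
        return np.array(out)
    obs=[lo,el[0],el[1],vu,eu[0],eu[1]]
    def res(x):
        m=model(x);return [m[:2,1].mean()-lo,(m[1,0]-m[0,0])-(el[1]-el[0]),m[2:,1].mean()-vu,(m[3,0]-m[2,0])-(eu[1]-eu[0]),m[:,0].mean()-np.mean(el+eu)]
    s=least_squares(res,[.3,15,-25,0]);print('obs',np.round(obs,1),'theta',np.degrees(s.x[0]).round(1),'face centre rel TCP (x,z,y)',s.x[1:].round(1),'res',np.round(s.fun,2))
    return s.x
E
python3 - <<'E'
from tilt import *
from cell import sense
c=snap('wrist','w18');st=sense();print(st['eef_pos'],st['orientation'],st['gripper_width'],st['grip_force'],st['clock'])
solve(c,st)
b=load('w15');solve(b,dict(eef_pos=np.array([618.3,328,168.2]),orientation=[180,0,-6.95]))
E
```

```text
[636.59508429 332.70922169 173.66174849] [179.89093157   0.21012534  -6.95792133] 49.94342725316933 29.99673843383789 29.55
obs [159.5 195.5 315.5 168.4 191.5 318.5] theta 10.0 face centre rel TCP (x,z,y) [ 18.5 -23.7   1.1] res [-0.29 -1.91  0.28  1.59  0.  ]
obs [187.5 199.5 311.5 192.5 196.5 314.5] theta -3.0 face centre rel TCP (x,z,y) [ -4.1 -28.1   1.2] res [-0.15 -1.96  0.15  1.66  0.  ]
```

Run:
```python
from tilt import *
for n in ('w15','w18'):
    c=load(n);k=c['img'][150:300,248:265].mean(1).astype(int);print(n);print([(150+i,*k[i].tolist()) for i in range(5,130,1) if np.abs(k[i]-k[i-1]).sum()>8])
```

```text
w15
[(185, 190, 198, 199), (186, 196, 206, 209), (187, 98, 92, 84), (188, 66, 49, 30), (189, 74, 56, 37), (191, 80, 62, 42), (192, 115, 89, 59), (193, 123, 95, 63), (212, 121, 94, 63), (213, 115, 90, 59), (219, 121, 93, 62), (220, 76, 18, 14), (221, 75, 11, 11), (240, 93, 18, 15), (241, 117, 22, 18), (242, 143, 26, 22), (243, 162, 29, 25), (244, 183, 32, 28), (245, 202, 36, 32), (246, 221, 40, 36), (247, 234, 46, 41), (248, 244, 54, 47), (249, 248, 58, 52), (269, 246, 46, 46), (270, 242, 52, 42), (271, 215, 116, 46), (272, 199, 144, 49)]
w18
[(157, 198, 207, 208), (158, 167, 177, 180), (159, 107, 99, 89), (160, 89, 65, 39), (161, 95, 73, 48), (168, 117, 90, 61), (169, 131, 102, 68), (170, 126, 98, 65), (171, 119, 91, 61), (188, 114, 89, 60), (189, 107, 82, 55), (191, 114, 88, 59), (195, 118, 97, 65), (196, 81, 38, 27), (197, 102, 16, 14), (232, 118, 22, 20), (233, 125, 25, 22), (234, 132, 27, 23), (235, 139, 28, 25), (240, 153, 30, 26), (241, 192, 39, 34), (242, 237, 52, 46), (243, 252, 58, 51), (257, 251, 38, 33), (258, 183, 111, 107), (259, 106, 96, 80), (260, 88, 45, 18), (261, 112, 52, 17), (262, 157, 76, 27), (263, 195, 97, 36), (264, 226, 123, 46), (265, 238, 146, 56), (266, 241, 164, 64)]
```

```bash
cat >> tilt.py <<'E'
def rows(c,e,yaw,r,guess,wt=(1,1,1,.3),fix=None):
    X=np.array([np.cos(yaw),np.sin(yaw),0]);Z=np.array([0,0,1.]);pts=((28,0),(28,18),(10,18),(10,56))
    def m(x):
        th,x0,z0=x;return np.array([proj(c,e+X*(x0+a*np.cos(th)-b*np.sin(th))+Z*(z0+a*np.sin(th)+b*np.cos(th)))[1] for a,b in pts])
    s=least_squares(lambda x:(m(x)-r)*wt,guess);print('free: theta',np.degrees(s.x[0]).round(1),s.x[1:].round(1),(m(s.x)-r).round(2))
    if fix is not None:
        for h in (42,46,50):
            dx,dr=fix
            s=least_squares(lambda x:(m([x[0],dx+h*np.sin(x[0]),-28.5+h*(1-np.cos(x[0]))])-r-dr)*wt,[.5]);print('  pivot h',h,'theta',np.degrees(s.x[0]).round(1),(m([s.x[0],dx+h*np.sin(s.x[0]),-28.5+h*(1-np.cos(s.x[0]))])-r).round(1))
E
python3 - <<'E'
from tilt import *
b,c=load('w15'),load('w18')
rows(b,np.array([618.3,328,168.2]),np.radians(-6.95),np.array([187,191.7,219.7,246]),[0,0,-28.5],fix=(-3,0))
rows(c,np.array([636.6,332.8,173.8]),np.radians(-6.95),np.array([158.7,168.2,196,241.5]),[.5,20,-20],fix=(-3,0))
E
```

```text
free: theta -2.6 [ -0.1 -15.1] [-0.67  0.49  0.43 -2.76]
  pivot h 42 theta -0.6 [-0.4  1.3 -0.9 -4. ]
  pivot h 46 theta -0.5 [-0.4  1.4 -0.8 -3.9]
  pivot h 50 theta -0.5 [-0.4  1.4 -0.8 -3.8]
free: theta 13.0 [ 22.  -10.5] [-1.36  0.9   1.   -5.97]
  pivot h 42 theta 34.5 [ 7.  19.1 10.1 18.5]
  pivot h 46 theta 36.7 [ 2.8 15.9  6.5 16.4]
  pivot h 50 theta 36.6 [-0.8 12.1  3.2 13.2]
```

```bash
cat >> tilt.py <<'E'
def full(c,e,yaw,vl,vu,vh,verbose=True):
    X=np.array([np.cos(yaw),np.sin(yaw),0]);Y=np.array([-X[1],X[0],0]);Z=np.array([0,0,1.])
    P,_=edgecorners(c,e,yaw);img=c['img'].astype(float);V=np.arange(int(vu)+6,216);L=[];Rr=[]
    for v in V:
        q=P[P[:,1]==v][:,0];L.append(q.min()-.5);Rr.append(q.max()+.5)
    L,Rr=np.array(L),np.array(Rr)
    def P3(x,a,b,s): th,x0,z0,y0,ps=x;a2=a*np.cos(th)-b*np.sin(th);return e+X*(x0+a2-ps*s)+Z*(z0+a*np.sin(th)+b*np.cos(th))+Y*(y0+s+ps*a2)
    def res(x):
        o=[3*(proj(c,P3(x,28,18,0))[1]-vu),3*(proj(c,P3(x,10,18,0))[1]-vh),1*(proj(c,P3(x,28,0,0))[1]-vl)]
        for s,D in ((40,L),(-40,Rr)):
            ln=np.array([proj(c,P3(x,a,18,s)) for a in np.linspace(28,-25,12)]);i=np.argsort(ln[:,1])
            o+=list((np.interp(V,ln[i,1],ln[i,0])-D)*.5)
        return np.array(o)
    s=least_squares(res,[.2,10,-25,0,0],loss='soft_l1');r=res(s.x);cov=np.sqrt(np.diag(np.linalg.inv(s.jac.T@s.jac)))
    print('theta',np.degrees(s.x[0]).round(1),'+-',np.degrees(cov[0]).round(1),'face centre x,z,y',s.x[1:4].round(1),'yaw',np.degrees(s.x[4]).round(1),'res',r[:3].round(2),np.abs(r[3:]).mean().round(2));return s.x
E
python3 - <<'E'
from tilt import *
b,c=load('w15'),load('w18')
full(b,np.array([618.3,328,168.2]),np.radians(-6.95),187,191.7,219.7)
full(c,np.array([636.6,332.8,173.8]),np.radians(-6.95),158.7,168.2,196)
a=load('w16');k=a['img'][150:250,248:265].mean(1).astype(int);print([(150+i,*k[i].tolist()) for i in range(5,100,1) if np.abs(k[i]-k[i-1]).sum()>12])
# fixed cams: red handle centroid + rect now
s,d=snap('scene','s18'),snap('side','d18')
for k,n in ((s,'scene'),(d,'side')):
    f=192/np.tan(np.radians(k['fov_y'])/2);K=np.array([[f,0,k['cx']],[0,f,k['cy']],[0,0,1]])
    pp=lambda P:cv2.projectPoints(np.array([P],float),np.array(k['rvec'],float),np.array(k['tvec'],float),K,None)[0][0,0]
    u,v=pp([645,332,180]);
    for nm,lo,hi in (('red',(0,170,60),(4,255,255)),('wood',(9,60,90),(22,170,255))):
        try:
            e=blob(k,lo,hi,int(u),int(v),26);print(n,nm,(round(u),round(v)),e[0].round(1),e[1],e[2].round(1).tolist())
        except Exception as ex: print(n,nm,ex)
E
```

```text
theta -4.9 +- 3.3 face centre x,z,y [ -5.  -29.7   0.8] yaw 1.0 res [ 1.21 -4.76  0.66] 0.22
theta 10.7 +- 2.4 face centre x,z,y [ 17.9 -27.4   0.7] yaw -0.1 res [ 1.42 -4.5   0.28] 0.24
[(175, 91, 86, 78), (176, 89, 69, 48), (182, 122, 94, 63), (183, 135, 104, 69), (202, 129, 101, 67), (203, 120, 93, 63), (209, 132, 109, 73), (210, 103, 45, 31), (211, 92, 16, 14), (237, 126, 23, 21), (238, 147, 27, 23), (239, 173, 32, 28), (240, 195, 36, 32), (241, 207, 39, 34), (242, 218, 42, 37), (243, 228, 46, 40), (244, 242, 53, 47), (245, 252, 64, 57)]
scene red (324, 279) [323.2 277.8] 154 [[314.1000061035156, 273.20001220703125], [322.29998779296875, 267.3999938964844], [333.1000061035156, 282.6000061035156], [325.0, 288.3999938964844]]
scene wood (324, 279) [320.2 284.8] 306 [[305.70001220703125, 276.6000061035156], [321.29998779296875, 264.3999938964844], [339.0, 287.1000061035156], [323.29998779296875, 299.29998779296875]]
side red (127, 242) [129.3 239.7] 213 [[115.0, 240.0], [135.8000030517578, 229.60000610351562], [141.0, 240.0], [120.19999694824219, 250.39999389648438]]
side wood (127, 242) [126.8 250.5] 473 [[105.30000305175781, 244.10000610351562], [139.89999389648438, 228.6999969482422], [149.1999969482422, 249.60000610351562], [114.5, 265.0]]
```

Run:
```python
from tilt import *
s,d=load('s18'),load('d18');e=np.array([636.6,332.8,173.8]);X=np.array([.9927,-.121,0])
x,r=tri([(s,323.2,277.8),(d,129.3,239.7)]);print('red',x,r,'rel x',(x-e)@X,'z',x[2]-e[2])
def P(k,p):
    f=192/np.tan(np.radians(k['fov_y'])/2);K=np.array([[f,0,k['cx']],[0,f,k['cy']],[0,0,1]]);return cv2.projectPoints(np.array([p],float),np.array(k['rvec'],float),np.array(k['tvec'],float),K,None)[0][0,0]
Y=np.array([.121,.9927,0]);Z=np.array([0,0,1.])
W={}
for k,n,p in ((s,'scene',(324,281)),(d,'side',(127,246))):
    W[n]=blob(k,(0,60,60),(22,255,255),*p,24)[3];h=cv2.convexHull(W[n]);print(n,'hull obs',cv2.approxPolyDP(h,2.5,True)[:,0].tolist())
    for th,x0,z0 in ((33,22,-21),(13,20,-27),(20,20,-26)):
        t=np.radians(th);q=[P(k,e+X*(x0+a*np.cos(t)-b*np.sin(t))+Z*(z0+a*np.sin(t)+b*np.cos(t))+Y*yy).round(1).tolist() for a in (28,-28) for b in (0,18) for yy in (40,-40)]
        print(' ',th,q)
```

```text
red [645.64777638 327.1735626  184.24973729] 1.3543356545025886 rel x 9.662526539591996 z 10.449737290105304
scene hull obs [[336.0, 289.0], [322.0, 297.0], [307.0, 276.0], [323.0, 268.0], [337.0, 281.0]]
  33 [[322.0, 297.8], [305.6, 276.4], [325.2, 294.2], [308.6, 272.8], [333.3, 292.8], [317.1, 272.1], [336.5, 289.3], [320.1, 268.6]]
  13 [[321.0, 299.8], [304.7, 278.6], [322.7, 297.1], [306.3, 275.7], [335.0, 291.4], [318.7, 270.8], [336.8, 288.7], [320.3, 267.9]]
  20 [[321.4, 299.2], [305.1, 277.9], [323.7, 296.1], [307.2, 274.7], [334.6, 291.9], [318.3, 271.2], [337.0, 288.8], [320.5, 268.0]]
side hull obs [[148.0, 248.0], [117.0, 263.0], [107.0, 248.0], [109.0, 230.0], [141.0, 222.0]]
  33 [[105.8, 244.9], [136.3, 230.7], [106.4, 242.6], [137.3, 228.3], [116.8, 265.2], [147.1, 249.9], [117.5, 263.1], [148.3, 247.8]]
  13 [[106.7, 249.0], [136.9, 234.7], [106.0, 244.7], [136.6, 230.4], [117.7, 265.7], [148.1, 250.4], [117.1, 261.5], [148.0, 246.2]]
  20 [[106.5, 247.9], [136.8, 233.7], [106.3, 244.3], [137.0, 230.0], [117.6, 266.1], [148.1, 250.8], [117.5, 262.7], [148.4, 247.3]]
```

Request:
apply_moves([
  [[-0.09,0.01,0.2,32],[-0.09,0.01,0.2,32],[-0.09,0.01,0.2,32],[-0.09,0.01,0.2,32],[-0.09,0.01,0.2,32]],
])

```text
clock: 30.15
eef_pos: [548.0, 344.3, 380.9]
orientation: [-180.0, -0.3, 25.3]
force: [0.7, 0.7, -1.1]
gripper_width: 49.8
grip_force: 30.0
```

Request:
apply_moves([
  [[-0.09,0.01,0.22,33],[-0.09,0.01,0.22,33],[-0.09,0.01,0.22,33],[-0.09,0.01,0.22,33],[-0.09,0.01,0.22,33]],
])

```text
clock: 30.65
eef_pos: [457.3, 353.3, 598.6]
orientation: [180.0, -0.1, 58.3]
force: [0.6, 1.7, -0.9]
gripper_width: 49.8
grip_force: 30.0
```

Request:
apply_moves([
  [[0,0,0,0],[0,0,0,0]],
])

```text
clock: 30.85
eef_pos: [458.7, 353.5, 595.7]
orientation: [180.0, -0.0, 58.0]
force: [-0.6, -0.5, -2.0]
gripper_width: 49.8
grip_force: 30.0
```

```bash
cat > prof.py <<'E'
from tilt import *
def P(k,p):
    f=192/np.tan(np.radians(k['fov_y'])/2);K=np.array([[f,0,k['cx']],[0,f,k['cy']],[0,0,1]]);return cv2.projectPoints(np.array([p],float),np.array(k['rvec'],float),np.array(k['tvec'],float),K,None)[0][0,0]
def toplane(k,uv,O,N,X):   # pixel -> (x,z) in vertical plane through O
    o,d=ray(k,*uv);p=o+d*((O-o)@N)/(d@N);return np.array([(p-O)@X,p[2]-O[2]])
def profile(name,y_end=40):
    from cell import sense
    k=snap('side',name);st=sense();e=st['eef_pos'];yw=np.radians(st['orientation'][2]);print(e,np.degrees(yw),st['clock'])
    X=np.array([np.cos(yw),np.sin(yw),0]);Y=np.array([-X[1],X[0],0]);u,v=P(k,e+40*Y+[0,0,-15]);print('px',u,v)
    for nm,lo,hi in (('wood',(9,50,60),(24,200,255)),('red',(0,170,60),(5,255,255)),('blue',(95,90,40),(125,255,255))):
        try:
            b=blob(k,lo,hi,int(u),int(v),50);h=cv2.approxPolyDP(cv2.convexHull(b[3]),1.5,True)[:,0]
            print(nm,b[1],'px',h.tolist());print('   xz',[toplane(k,p,e+y_end*Y,Y,X).round(1).tolist() for p in h])
        except Exception as ex: print(nm,ex)
    return k,e,X,Y
E
python3 -c "
from prof import *
profile('p1')"
```

```text
[458.81159109 353.28654545 594.082197  ] 58.015925409226725 30.9
px 144.52237054339906 131.1006471647021
wood 1135 px [[110.0, 132.0], [111.0, 101.0], [145.0, 81.0], [152.0, 127.0], [150.0, 139.0]]
   xz [[46.6, -10.7], [37.2, 34.9], [-10.4, 58.6], [-11.1, -9.8], [-6.0, -28.7]]
red 273 px [[138.0, 120.0], [131.0, 120.0], [126.0, 117.0], [126.0, 103.0], [129.0, 90.0], [141.0, 108.0]]
   xz [[6.5, 3.3], [15.8, 4.4], [21.8, 9.6], [18.5, 30.1], [11.8, 48.0], [-0.0, 20.8]]
blue 67 px [[180.0, 174.0], [174.0, 178.0], [167.0, 175.0], [174.0, 171.0]]
   xz [[-43.7, -96.3], [-33.8, -102.4], [-23.7, -95.0], [-35.0, -89.3]]
```

The end profile shows the block held at about 19° already (face edge 55.6 mm long, as it must be), with some slip. Next, raise its front edge further by pressing it down on the yellow tub's rim.

Request:
apply_moves([
  [[0.03,-0.109,-0.2,25],[0.03,-0.109,-0.24,25],[0.03,-0.109,-0.24,25],[0.03,-0.109,-0.24,25],[0.03,-0.109,-0.24,25]],
])

```text
clock: 31.4
eef_pos: [485.4, 248.5, 365.2]
orientation: [-179.7, 0.1, 83.0]
force: [0.3, -0.2, -0.7]
gripper_width: 49.7
grip_force: 30.0
```

Request:
apply_moves([
  [[0,0,-0.1,0],[0,0,-0.15,0],[0,0,-0.2,0],[0,0,-0.24,0],[0,0,-0.26,0]],
])

```text
clock: 31.9
eef_pos: [484.2, 248.8, 115.9]
orientation: [-179.8, 0.1, 83.0]
force: [1.0, 0.2, -1.8]
gripper_width: 49.7
grip_force: 30.0
```

Request:
apply_moves([
  [[0,0,0,0],[0,0,0,0],[0,0,0,0]],
])

```text
clock: 32.2
eef_pos: [488.2, 250.7, 121.9]
orientation: [179.9, -0.1, 83.0]
force: [0.5, 0.7, -0.3]
gripper_width: 49.6
grip_force: 30.0
```

Request:
apply_moves([
  [[0,-0.006,-0.02,0],[0,-0.006,-0.04,0],[0,-0.006,-0.048,0],[0,-0.006,-0.048,0],[0,-0.006,-0.048,0]],
])

```text
clock: 32.7
eef_pos: [488.0, 244.9, 73.7]
orientation: [179.9, -0.1, 83.0]
force: [0.3, -0.9, -0.9]
gripper_width: 49.4
grip_force: 30.0
```

Request:
apply_moves([
  [[0,0,-0.003,0],[0,0,-0.006,0],[0,0,-0.009,0],[0,0,-0.012,0],[0,0,-0.012,0]],
])

```text
clock: 33.2
eef_pos: [487.8, 242.5, 62.2]
orientation: [179.9, 0.1, 83.1]
force: [-1.7, -10.6, 12.6]
gripper_width: 50.1
grip_force: 30.0
```

Run:
```python
from tilt import *
from cell import sense
c=snap('wrist','w20');st=sense();print(st['eef_pos'],st['orientation'],st['force'],st['clock'])
k=c['img'][120:260,248:265].mean(1).astype(int);print([(120+i,*k[i].tolist()) for i in range(5,135,1) if np.abs(k[i]-k[i-1]).sum()>14])
```

```text
[487.83755066 242.5474639   62.25755822] [1.79860758e+02 1.37146681e-01 8.30882437e+01] [ -0.99550003 -10.79721474  11.13709767] 33.25
[(148, 232, 202, 60), (149, 197, 164, 47), (157, 230, 196, 58), (158, 254, 241, 75), (159, 231, 200, 60), (160, 225, 181, 118), (161, 230, 186, 131), (174, 242, 207, 143), (176, 209, 164, 109), (177, 155, 120, 78), (192, 142, 110, 72), (198, 144, 123, 80), (199, 125, 49, 34), (200, 189, 27, 25), (201, 241, 43, 39), (252, 234, 46, 41), (253, 222, 40, 36), (254, 201, 35, 31)]
```

Request:
apply_moves([
  [[0,0,0.03,0],[0,-0.005,0.08,0],[-0.01,0.04,0.13,-12],[-0.015,0.05,0.18,-12],[-0.015,0.05,0.23,-12]],
])

```text
clock: 33.75
eef_pos: [471.1, 294.4, 276.0]
orientation: [-180.0, -0.1, 71.0]
force: [1.1, 0.3, -1.6]
gripper_width: 49.8
grip_force: 30.0
```

Request:
apply_moves([
  [[-0.015,0.055,0.3,-13],[-0.015,0.055,0.3,-13],[-0.015,0.055,0.3,-13],[-0.015,0.055,0.3,-13],[-0.015,0.055,0.3,-13]],
])

```text
clock: 34.25
eef_pos: [458.9, 338.1, 522.4]
orientation: [180.0, -0.1, 58.0]
force: [1.3, 0.8, -1.0]
gripper_width: 49.7
grip_force: 30.0
```

Request:
apply_moves([
  [[-0.0,0.0,0.06,0],[0,0,0.06,0],[0,0,0.06,0],[0,0,0.06,0]],
])

```text
clock: 34.65
eef_pos: [459.6, 337.7, 577.7]
orientation: [-179.9, 0.1, 58.0]
force: [-0.0, 0.0, -2.1]
gripper_width: 49.6
grip_force: 30.0
```

```bash
python3 -c "
from prof import *
profile('p2');c=snap('wrist','w21')
k=c['img'][120:260,248:265].mean(1).astype(int);print([(120+i,*k[i].tolist()) for i in range(5,135,1) if np.abs(k[i]-k[i-1]).sum()>14])"
```

```text
[459.52372438 337.6116971  576.92032108] 58.018560620910336 34.7
px 154.68452135732952 137.60903954912806
wood 1056 px [[156.0, 145.0], [120.0, 133.0], [119.0, 107.0], [121.0, 103.0], [155.0, 87.0], [160.0, 113.0], [160.0, 138.0]]
   xz [[-0.4, -27.7], [47.3, -1.4], [42.0, 38.4], [38.4, 44.0], [-9.7, 62.7], [-12.0, 23.5], [-7.6, -16.6]]
red 240 px [[147.0, 126.0], [138.0, 123.0], [136.0, 119.0], [136.0, 107.0], [140.0, 100.0], [152.0, 116.0]]
   xz [[8.5, 5.2], [20.3, 11.4], [22.1, 17.9], [19.5, 36.0], [12.7, 45.8], [-0.4, 20.1]]
blue 67 px [[180.0, 174.0], [174.0, 178.0], [167.0, 175.0], [174.0, 171.0]]
   xz [[-31.4, -85.3], [-21.3, -91.4], [-11.0, -83.9], [-22.6, -78.1]]
[(126, 188, 156, 51), (127, 217, 178, 59), (128, 229, 181, 63), (131, 222, 146, 54), (133, 238, 152, 58), (137, 212, 128, 46), (138, 195, 122, 42), (139, 176, 115, 38), (140, 164, 113, 36), (141, 144, 109, 32), (143, 167, 144, 43), (144, 177, 158, 49), (146, 192, 174, 56), (148, 187, 168, 53), (150, 180, 159, 49), (156, 159, 137, 42), (158, 149, 124, 32), (159, 112, 91, 25), (160, 200, 156, 103), (161, 212, 168, 115), (162, 203, 160, 108), (173, 227, 182, 123), (174, 241, 207, 142), (175, 237, 196, 133), (176, 211, 167, 111), (177, 178, 138, 91), (192, 166, 129, 85), (198, 180, 150, 97), (199, 106, 51, 34), (200, 158, 20, 19), (201, 222, 38, 34), (252, 233, 45, 40), (254, 212, 38, 33)]
```

```bash
cat >> prof.py <<'E'
def lowline(k,e,yw):
    X=np.array([np.cos(yw),np.sin(yw),0]);Y=np.array([-X[1],X[0],0]);u,v=P(k,e+40*Y+[0,0,-15])
    b=blob(k,(9,50,60),(24,200,255),int(u),int(v),50)[3];h=cv2.convexHull(b)[:,0];lo=b[b[:,1]==b[:,1].max()][0];le=b[b[:,0]==b[:,0].min()];le=le[le[:,1].argmax()]
    g=k['img'].astype(np.float32);sat=(g[:,:,0]-g[:,:,2]);pts=[]
    d=(lo-le)/np.linalg.norm(lo-le);n=np.array([-d[1],d[0]]);n*=np.sign(n[1])
    for s in np.linspace(.12,.88,25):
        c=le+s*(lo-le);r=np.arange(-6,6,.2);q=c+r[:,None]*n;w=cv2.remap(sat,q[:,0].astype(np.float32)[None],q[:,1].astype(np.float32)[None],1)[0]
        hi,lw=w[:15].mean(),w[-15:].mean();i=np.flatnonzero((w[:-1]>(hi+lw)/2)&(w[1:]<=(hi+lw)/2))
        if len(i): pts.append(toplane(k,q[i[0]],e+40*Y,Y,X))
    pts=np.array(pts);vx,vz,x0,z0=cv2.fitLine(pts.astype(np.float32),cv2.DIST_HUBER,0,.01,.01).ravel();a=np.degrees(np.arctan(vz/vx))
    en=[toplane(k,p,e+40*Y,Y,X) for p in (lo,le)]
    print('theta',round(a,1),'n',len(pts),'rms',np.std((pts-[x0,z0])@[-vz,vx]).round(2),'pt',x0,z0,'ends',np.round(en,1).tolist(),'mid',np.mean(en,0).round(1));return a
E
python3 - <<'E'
from prof import *
lowline(load('p1'),np.array([458.8,353.3,594.1]),np.radians(58.02))
lowline(load('p2'),np.array([459.5,337.6,576.9]),np.radians(58.02))
E
```

```text
theta 18.5 n 25 rms 0.18 pt 22.285366 -17.769768 ends [[-1.8, -28.1], [46.6, -10.7]] mid [ 22.4 -19.4]
theta 30.6 n 25 rms 0.21 pt 27.390776 -10.700923 ends [[5.4, -26.9], [48.1, 1.9]] mid [ 26.7 -12.5]
```

Request:
apply_moves([
  [[0.0285,-0.093,-0.2,25],[0.0285,-0.093,-0.2,25],[0.0285,-0.093,-0.2,25],[0.0285,-0.093,-0.2,25],[0.0285,-0.093,-0.2,25]],
])

```text
clock: 35.25
eef_pos: [485.2, 241.9, 372.5]
orientation: [-179.5, 0.3, 83.0]
force: [0.1, 0.1, -0.6]
gripper_width: 49.8
grip_force: 30.0
```

Request:
apply_moves([
  [[0,0,-0.2,0],[0,0,-0.2,0],[0,0,-0.2,0],[0,0,-0.2,0],[0,0,-0.2,0]],
])

```text
clock: 35.75
eef_pos: [481.1, 242.1, 171.5]
orientation: [-179.1, 0.4, 83.0]
force: [-0.6, -0.5, -1.2]
gripper_width: 50.2
grip_force: 30.0
```

Request:
apply_moves([
  [[0,0,-0.04,0],[0,0,-0.08,0],[0,0,-0.09,0],[0,0,-0.09,0],[0,0,-0.09,0]],
])

```text
clock: 36.25
eef_pos: [490.0, 245.5, 91.1]
orientation: [179.9, -0.1, 83.0]
force: [-0.2, 0.1, -0.3]
gripper_width: 50.0
grip_force: 30.0
```

Request:
apply_moves([
  [[0,0,-0.02,0],[0,0,-0.026,0],[0,0,-0.028,0],[0,0,-0.03,0],[0,0,-0.03,0]],
])

```text
clock: 36.75
eef_pos: [489.5, 244.2, 61.5]
orientation: [179.9, 0.0, 83.1]
force: [-2.3, -5.5, 9.0]
gripper_width: 49.5
grip_force: 30.0
```

```bash
cat > rw.py <<'E'
from tilt import *
from cell import sense
import sys
c=snap('wrist',sys.argv[1]);st=sense();print(st['eef_pos'],st['force'],st['clock'])
k=c['img'][120:260,248:265].mean(1).astype(int);print([(120+i,*k[i].tolist()) for i in range(35,90,1) if np.abs(k[i]-k[i-1]).sum()>14])
E
python3 rw.py w22
```

```text
[489.51994883 244.26898847  61.57687407] [-1.20802392 -4.64958577  8.86808002] 36.8
[(159, 184, 147, 82), (160, 224, 176, 125), (161, 233, 192, 132), (175, 244, 211, 145), (176, 234, 188, 126), (177, 187, 146, 96), (178, 137, 104, 68), (192, 132, 102, 68), (198, 131, 116, 74), (199, 139, 35, 26), (200, 197, 27, 26), (201, 243, 44, 40)]
```

Request:
apply_moves([
  [[0,0,-0.001,0],[0,0,-0.002,0],[0,0,-0.0025,0],[0,0,-0.0025,0]],
])

```text
clock: 37.2
eef_pos: [489.4, 243.7, 59.4]
orientation: [179.9, 0.1, 83.1]
force: [-2.6, -8.3, 13.3]
gripper_width: 49.8
grip_force: 30.0
```

```bash
python3 rw.py w23
```

```text
[489.42429844 243.66789295  59.44702482] [-3.11913134 -8.100147   12.11356265] 37.25
[(159, 173, 140, 57), (160, 230, 183, 125), (161, 237, 197, 136), (177, 234, 189, 128), (178, 190, 148, 97), (179, 131, 101, 66), (192, 131, 101, 66), (193, 120, 91, 60), (199, 122, 63, 43), (200, 180, 29, 26), (201, 230, 38, 34), (202, 241, 45, 41)]
```

Request:
apply_moves([
  [[0,0,0.03,0],[0,-0.005,0.08,0],[-0.01,0.04,0.13,-12],[-0.015,0.05,0.18,-12],[-0.015,0.05,0.23,-12]],
])

```text
clock: 37.75
eef_pos: [472.9, 294.9, 273.2]
orientation: [180.0, -0.1, 71.0]
force: [0.7, 0.2, -1.8]
gripper_width: 49.7
grip_force: 30.0
```

Request:
apply_moves([
  [[-0.015,0.055,0.24,-13],[-0.015,0.055,0.24,-13],[-0.015,0.055,0.24,-13],[-0.015,0.055,0.24,-13],[-0.015,0.055,0.24,-13]],
])

```text
clock: 38.25
eef_pos: [457.8, 348.5, 514.4]
orientation: [179.9, -0.2, 58.0]
force: [0.6, 0.4, -0.9]
gripper_width: 49.8
grip_force: 30.0
```

Request:
apply_moves([
  [[0,0,0.05,0],[0,0,0.05,0],[0,0,0.05,0],[0,0,0.05,0],[0,0,0.05,0]],
])

```text
clock: 38.75
eef_pos: [458.4, 348.0, 558.3]
orientation: [-179.9, 0.2, 58.0]
force: [0.3, 0.3, -0.3]
gripper_width: 50.1
grip_force: 30.0
```

```bash
python3 -c "
from prof import *
from cell import sense
k,e,X,Y=profile('p3');s=sense();lowline(k,e,np.radians(s['orientation'][2]))"
```

```text
[458.4399831  348.0394102  558.35794702] 58.015295402792354 38.8
px 150.874929635395 151.2742711652188
wood 1066 px [[151.0, 101.0], [156.0, 127.0], [154.0, 153.0], [148.0, 159.0], [115.0, 144.0], [115.0, 117.0], [135.0, 101.0]]
   xz [[-10.0, 64.3], [-12.1, 24.0], [-4.1, -18.6], [5.8, -27.7], [48.2, 3.9], [41.0, 45.7], [11.1, 66.4]]
red 237 px [[143.0, 139.0], [134.0, 136.0], [132.0, 133.0], [132.0, 120.0], [136.0, 114.0], [149.0, 130.0]]
   xz [[8.5, 7.0], [20.3, 13.4], [22.3, 18.5], [19.3, 38.7], [12.6, 47.2], [-1.7, 20.4]]
blue 68 px [[180.0, 174.0], [174.0, 178.0], [167.0, 175.0], [174.0, 171.0]]
   xz [[-39.3, -62.3], [-29.3, -68.4], [-19.1, -61.0], [-30.5, -55.2]]
theta 35.8 n 25 rms 0.12 pt 27.391993 -9.637917 ends [[5.8, -27.7], [48.2, 3.9]] mid [ 27.  -11.9]
```

Request:
apply_moves([
  [[-0.05,0.06,0.1,0],[-0.05,0.06,0.1,0],[-0.05,0.06,0.1,0],[-0.05,0.06,0.1,0],[-0.05,0.06,0.1,0]],
])

```text
clock: 39.3
eef_pos: [409.3, 408.7, 658.7]
orientation: [-180.0, 0.1, 58.1]
force: [0.2, 0.0, -0.8]
gripper_width: 49.9
grip_force: 30.0
```

```bash
python3 -c "
from prof import *
from cell import sense
k,e,X,Y=profile('p4');s=sense();a=np.radians(s['orientation'][2]);lowline(k,e,a);lowline(k,e-[3,0,3],a)
c=snap('wrist','w24');k=c['img'][120:260,248:265].mean(1).astype(int);print([(120+i,*k[i].tolist()) for i in range(35,90,1) if np.abs(k[i]-k[i-1]).sum()>14])
"
```

```text
[409.43576128 408.21760383 658.02090592] 58.00711455199708 39.35
px 123.13046489477043 113.44810885136769
wood 1549 px [[127.0, 63.0], [127.0, 115.0], [122.0, 123.0], [76.0, 102.0], [80.0, 75.0], [85.0, 67.0]]
   xz [[-13.8, 44.7], [-4.1, -17.5], [3.3, -27.2], [48.6, 4.5], [37.6, 35.2], [30.6, 43.6]]
red 316 px [[114.0, 98.0], [110.0, 98.0], [99.0, 91.0], [100.0, 77.0], [105.0, 71.0], [120.0, 85.0]]
   xz [[6.9, 5.3], [11.3, 5.7], [21.6, 15.2], [17.4, 31.3], [10.9, 37.6], [-2.3, 20.2]]
blue attempt to get argmax of an empty sequence
theta 36.0 n 25 rms 0.13 pt 28.085238 -8.97366 ends [[6.7, -26.9], [48.6, 4.5]] mid [ 27.7 -11.2]
theta 36.0 n 25 rms 0.12 pt 29.368858 -4.800773 ends [[8.1, -22.6], [49.8, 8.6]] mid [28.9 -7. ]
[(159, 140, 133, 124), (160, 212, 165, 108), (161, 225, 178, 118), (162, 218, 172, 116), (175, 233, 193, 131), (176, 244, 210, 145), (177, 234, 190, 130), (178, 199, 157, 103), (179, 162, 127, 83), (192, 164, 127, 83), (193, 152, 118, 77), (198, 164, 135, 89), (199, 127, 77, 51), (200, 146, 26, 22), (201, 208, 33, 29), (202, 231, 41, 37)]
```

Request:
apply_moves([
  [[0.081,-0.149,-0.24,25],[0.081,-0.149,-0.24,25],[0.081,-0.149,-0.24,25],[0.081,-0.149,-0.24,25],[0.081,-0.149,-0.24,25]],
])

```text
clock: 39.9
eef_pos: [477.3, 279.1, 452.3]
orientation: [-179.9, 0.1, 83.0]
force: [1.2, -0.1, -1.1]
gripper_width: 49.9
grip_force: 30.0
```

Request:
apply_moves([
  [[0.0,0.0,-0.22,0],[0.0,0.0,-0.22,0],[0.0,0.0,-0.22,0],[0.0,0.0,-0.22,0],[0.0,0.0,-0.22,0]],
])

```text
clock: 40.4
eef_pos: [473.3, 278.4, 229.1]
orientation: [-179.5, 0.3, 82.9]
force: [0.1, -0.3, -1.7]
gripper_width: 50.1
grip_force: 30.0
```

Request:
apply_moves([
  [[0.0,0.0,-0.05,0],[0.0,0.0,-0.07,0],[0.0,0.0,-0.07,0],[0,0,-0.07,0],[0,0,-0.07,0]],
])

```text
clock: 40.9
eef_pos: [478.9, 281.7, 167.1]
orientation: [179.9, -0.1, 83.0]
force: [-0.6, 0.2, -1.5]
gripper_width: 50.0
grip_force: 30.0
```

Request:
apply_moves([
  [[0.012,-0.022,0,0],[0.012,-0.022,-0.045,0],[0.012,-0.022,-0.085,0],[0.012,-0.022,-0.088,0],[0.012,-0.022,-0.088,0]],
])

```text
clock: 41.4
eef_pos: [490.2, 259.8, 78.5]
orientation: [-180.0, 0.0, 83.0]
force: [0.4, -0.2, -0.7]
gripper_width: 49.9
grip_force: 30.0
```

Request:
apply_moves([
  [[0.001,0.005,0,0],[0.001,0.01,0,0],[0.0015,0.013,0,0],[0.002,0.016,0,0],[0.002,0.016,0,0]],
])

```text
clock: 41.9
eef_pos: [493.5, 275.1, 80.3]
orientation: [179.8, 0.1, 83.1]
force: [-1.0, -6.9, 9.7]
gripper_width: 50.2
grip_force: 30.0
```

```bash
python3 rw.py w25
```

```text
[493.44027556 275.10843035  80.33144589] [-0.83326669 -6.52655841 10.1847885 ] 41.95
[(155, 213, 191, 59), (156, 237, 220, 71), (157, 250, 235, 77), (162, 225, 190, 55), (163, 224, 179, 118), (164, 230, 187, 130), (178, 240, 204, 141), (179, 238, 197, 134), (180, 204, 160, 106), (181, 139, 107, 70), (195, 139, 108, 70), (196, 129, 99, 66), (202, 121, 67, 45), (203, 168, 27, 23), (204, 234, 39, 34)]
```

Request:
apply_moves([
  [[0,0.0005,0,0],[0,0.0015,0,0],[0,0.0015,0,0]],
])

```text
clock: 42.25
eef_pos: [493.6, 276.2, 80.4]
orientation: [179.8, 0.1, 83.1]
force: [-0.1, -8.7, 10.2]
gripper_width: 50.0
grip_force: 30.0
```

Request:
apply_moves([
  [[-0.002,-0.01,0.01,0],[-0.002,-0.02,0.06,0],[-0.002,-0.02,0.11,0],[-0.01,0.03,0.16,-12],[-0.01,0.03,0.21,-12]],
])

```text
clock: 42.75
eef_pos: [481.2, 304.9, 273.2]
orientation: [-179.9, -0.1, 70.8]
force: [0.7, 0.6, -1.6]
gripper_width: 49.9
grip_force: 30.0
```

Request:
apply_moves([
  [[-0.03,0.07,0.24,-13],[-0.03,0.07,0.24,-13],[-0.03,0.07,0.24,-13],[-0.03,0.07,0.24,-13],[-0.03,0.07,0.24,-13]],
])

```text
clock: 43.25
eef_pos: [451.2, 373.1, 512.8]
orientation: [180.0, -0.1, 58.1]
force: [1.1, 1.3, -0.9]
gripper_width: 50.0
grip_force: 30.0
```

Request:
apply_moves([
  [[-0.02,0.04,0.1,0],[-0.02,0.04,0.1,0],[-0.02,0.04,0.1,0],[-0.02,0.04,0.1,0],[-0.02,0.04,0.1,0]],
])

```text
clock: 43.75
eef_pos: [432.3, 412.6, 609.0]
orientation: [-180.0, 0.0, 58.1]
force: [0.1, -1.6, -1.3]
gripper_width: 50.2
grip_force: 30.0
```

```bash
python3 -c "
from prof import *
from cell import sense
k,e,X,Y=profile('p5');s=sense();a=np.radians(s['orientation'][2]);lowline(k,e,a)
c=snap('wrist','w26');k=c['img'][120:260,248:265].mean(1).astype(int);print([(120+i,*k[i].tolist()) for i in range(35,90,1) if np.abs(k[i]-k[i-1]).sum()>14])
"
```

```text
[432.34972979 412.3084322  608.26137717] 58.02832555575337 43.8
px 116.83862409768437 144.07322207291767
wood 1425 px [[119.0, 152.0], [76.0, 136.0], [79.0, 110.0], [84.0, 100.0], [97.0, 94.0], [121.0, 94.0], [124.0, 143.0]]
   xz [[-0.7, -27.0], [45.7, 2.6], [34.8, 36.4], [26.6, 48.4], [10.7, 54.4], [-16.2, 51.9], [-9.0, -14.6]]
red 221 px [[111.0, 129.0], [103.0, 128.0], [97.0, 124.0], [98.0, 109.0], [100.0, 107.0], [116.0, 119.0]]
   xz [[3.3, 7.2], [12.4, 9.7], [18.3, 15.9], [13.3, 35.5], [10.6, 37.8], [-5.0, 20.1]]
blue attempt to get argmax of an empty sequence
theta 32.2 n 25 rms 0.16 pt 24.138353 -9.979469 ends [[1.8, -26.7], [45.7, 2.6]] mid [ 23.8 -12. ]
[(162, 171, 184, 187), (163, 151, 130, 108), (164, 200, 154, 98), (165, 214, 169, 113), (177, 226, 181, 121), (178, 234, 196, 133), (179, 245, 213, 147), (180, 230, 184, 124), (181, 189, 148, 98), (182, 175, 135, 90), (195, 178, 139, 93), (196, 163, 127, 83), (202, 177, 148, 98), (203, 109, 39, 27), (204, 171, 22, 21), (205, 228, 40, 35)]
```

```bash
python3 -c "
from prof import *
from cell import sense
c=load('w26');st=sense();e=st['eef_pos'];y=np.radians(st['orientation'][2]);X=np.array([np.cos(y),np.sin(y),0]);Z=np.array([0,0,1.]);t=np.radians(32.2)
for x0,z0 in ((23.8,-11),(21,-11),(23.8,-14)):
    print([proj(c,e+X*(x0+a*np.cos(t)-b*np.sin(t))+Z*(z0+a*np.sin(t)+b*np.cos(t))).round(1).tolist() for a,b in ((28,0),(28,18),(10,18))])
P,tt=edgecorners(c,e,y);print([(r,P[P[:,1]==r][:,0].min(),P[P[:,1]==r][:,0].max()) for r in (168,172,176,181,186,190,195)])
Y=np.array([-X[1],X[0],0]);print([proj(c,e+X*37.9+Z*19.1+Y*s).round(1).tolist() for s in (40,-40)])
"
```

```text
[[253.9, 162.1], [253.8, 183.9], [253.9, 204.9]]
[[253.9, 166.8], [253.8, 188.8], [253.9, 209.4]]
[[253.9, 161.3], [253.8, 182.6], [253.9, 203.4]]
[(168, np.float32(190.0), np.float32(321.0)), (172, np.float32(189.0), np.float32(322.0)), (176, np.float32(189.0), np.float32(322.0)), (181, np.float32(188.0), np.float32(323.0)), (186, np.float32(190.0), np.float32(322.0)), (190, np.float32(190.0), np.float32(321.0)), (195, np.float32(192.0), np.float32(320.0))]
[[182.7, 184.1], [325.1, 184.2]]
```

Request:
apply_moves([
  [[0.1,-0.2,-0.1,-28],[0.1,-0.2,-0.1,-28],[0.1,-0.2,-0.1,-28],[0.1,-0.2,-0.1,-28],[0.1,-0.2,-0.1,-28]],
])

```text
clock: 44.35
eef_pos: [532.4, 210.1, 506.8]
orientation: [-180.0, 0.2, 29.9]
force: [-0.5, 0.7, -1.1]
gripper_width: 49.3
grip_force: 30.0
```

Request:
apply_moves([
  [[0.1,-0.218,-0.12,-27.4],[0.1,-0.218,-0.12,-27.4],[0.1,-0.218,-0.12,-27.4],[0.1,-0.218,-0.12,-27.4],[0.1,-0.218,-0.12,-27.4]],
])

```text
clock: 44.85
eef_pos: [625.1, 7.4, 395.1]
orientation: [-180.0, 0.1, 2.5]
force: [-0.1, -0.9, -0.6]
gripper_width: 49.8
grip_force: 30.0
```

Request:
apply_moves([
  [[0,0,-0.02,0],[0,0,-0.04,0],[0,0,-0.06,0],[0,0,-0.06,0],[0,0,-0.06,0]],
])

```text
clock: 45.35
eef_pos: [625.0, 9.4, 336.7]
orientation: [-180.0, 0.1, 2.6]
force: [-0.4, -0.3, 0.1]
gripper_width: 49.5
grip_force: 30.0
```

Request:
apply_moves([
  [[0.008,-0.0155,-0.03,0],[0.008,-0.0155,-0.06,0],[0.008,-0.0155,-0.075,0],[0.008,-0.0155,-0.075,0],[0.008,-0.0155,-0.075,0]],
])

```text
clock: 45.85
eef_pos: [634.6, -5.9, 263.8]
orientation: [180.0, -0.1, 2.6]
force: [-0.4, 0.0, -0.1]
gripper_width: 49.9
grip_force: 30.0
```

Request:
apply_moves([
  [[0,0,0,0],[0,0,0,0],[0,0,0,0],[0,0,0,0],[0,0,0,0]],
])

```text
clock: 46.35
eef_pos: [634.0, -5.8, 262.6]
orientation: [-180.0, -0.0, 2.6]
force: [-0.5, -0.6, -1.8]
gripper_width: 50.0
grip_force: 30.0
```

```bash
python3 -c "
from prof import *
from cell import sense
s,d=snap('scene','sF'),snap('side','dF');c=snap('wrist','wF');st=sense();e=st['eef_pos'];print(e,st['orientation'],st['clock'],st['grip_force'])
fit(['wF'],np.array([737.8,-1.3,122.5])) if 0 else None
# block bbox vs prediction in fixed cams
y=np.radians(st['orientation'][2]);X=np.array([np.cos(y),np.sin(y),0]);Y=np.array([-X[1],X[0],0]);Z=np.array([0,0,1.]);t=np.radians(32.2)
for k,n in ((s,'scene'),(d,'side')):
    u,v=P(k,e+20*X);w=blob(k,(0,50,60),(24,255,255),int(u),int(v),34);h=cv2.approxPolyDP(cv2.convexHull(w[3]),2,True)[:,0]
    print(n,w[1],h.tolist());print('  pred',[P(k,e+X*(23.5+a*np.cos(t)-b*np.sin(t))+Z*(-12.5+a*np.sin(t)+b*np.cos(t))+Y*yy).round(1).tolist() for a in (28,-28) for b in (0,18) for yy in (40,-40)])
k=c['img'][120:260,248:265].mean(1).astype(int);print([(120+i,*k[i].tolist()) for i in range(35,90,1) if np.abs(k[i]-k[i-1]).sum()>14])
# items in tubs still
for k,n in ((s,'scene'),):
    for nm,lo,hi,p,w in (('orange',(7,180,60),(18,255,255),(355,271),40),('reel',(15,60,80),(32,255,255),(226,142),25)):
        b=blob(k,lo,hi,*p,w);print(nm,b[0],b[1],onz(k,*b[0],25).round())
"
```

```text
[633.92757994  -5.84500208 262.37117595] [-1.79993677e+02  7.46169132e-05  2.62818599e+00] 46.5 29.997559189796448
scene 471 [[280.0, 178.0], [261.0, 200.0], [252.0, 204.0], [235.0, 189.0], [248.0, 177.0]]
  pred [[250.1, 205.9], [232.5, 189.6], [252.4, 201.4], [234.6, 185.2], [261.4, 201.5], [244.0, 185.8], [263.7, 197.2], [246.1, 181.5]]
side 1802 [[259.0, 165.0], [223.0, 174.0], [192.0, 167.0], [197.0, 126.0], [249.0, 123.0], [259.0, 129.0]]
  pred [[208.9, 159.0], [228.9, 147.7], [211.2, 155.5], [231.4, 144.2], [221.8, 174.7], [241.4, 162.7], [224.3, 171.3], [244.0, 159.3]]
[(162, 206, 218, 219), (163, 130, 129, 122), (164, 104, 78, 48), (165, 113, 86, 55), (178, 126, 98, 66), (179, 137, 106, 71), (180, 126, 98, 65), (181, 113, 88, 57), (182, 105, 82, 55), (196, 99, 76, 52), (202, 107, 90, 59), (203, 74, 25, 18), (204, 94, 13, 13), (205, 119, 21, 18)]
orange [353.62318841 273.28985507] 69 [501. 350.  25.]
reel [225.36842105 143.39473684] 76 [ 484. -348.   25.]
```

Request:
apply_moves([
  [[-0.001,0,-0.001,0],[-0.001,0,-0.001,0],[-0.001,0,-0.001,0],[-0.001,0,-0.001,0],[-0.001,0,-0.001,0]],
])

```text
clock: 47.0
eef_pos: [633.0, -5.8, 261.4]
orientation: [-180.0, -0.0, 2.6]
force: [0.7, -0.1, -1.0]
gripper_width: 50.3
grip_force: 30.0
```

Request:
apply_moves([
  [[0,0,0,0],[0,0,0,0],[0,0,0,0],[0,0,0,0],[0,0,0,0]],
])

```text
clock: 47.5
eef_pos: [632.9, -5.9, 261.3]
orientation: [-180.0, 0.0, 2.6]
force: [-0.4, -0.5, -0.5]
gripper_width: 50.3
grip_force: 30.0
```

```bash
python3 -c "
from cell import sense,arm
s=sense();print(s['eef_pos'],s['orientation'],s['clock'],s['grip_force']);print(arm.sign_off())"
```

```text
[632.93240407  -5.87946677 261.3364811 ] [-1.79995336e+02  1.13159416e-03  2.62704897e+00] 47.5 29.997742474079132
the job is handed in; nothing more can be done
None
```

Handed in at 47.5 s (verdict not reported): reel in the blue tub, stapler in the yellow tub, and the red-handled block held still about 15 cm out from the lens, tilted 32.2° by my last measurement against the lens's 32.9°; I tilted it in the grip by pressing it against the yellow tub.

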